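# Recharge the desiccator and load the crucibles

## Robot

A 6-joint arm with a two-finger parallel gripper is mounted at the origin on a cart in front of the work surface, level with it; the furniture and walls round the work are solid. World frame = base frame: x ahead of the robot, y to its left, z up, the work surface at z = 0. Lengths are in m, angles in rad, forces in N, time in s.
With the tool pointing down it reaches from about 0.375 to 0.9 m from the base axis. Payload 3.1 kg.
Tool frame: the origin (TCP) lies between the finger pads; the fingertips stand 19 mm ahead of it and the grasp point (between the pads) is the TCP; z points along the fingers, y is the line along which they close (so a half turn about z gives the same grasp; the last joint's range is limited). The gripper opens to 87 mm and grips with 3 to 60 N. Pads are 19 mm wide; open, the fingers measure 117 mm over their backs; the gripper's body (75 mm by 190 mm) begins 51 mm behind the grasp point.
Start: joints at [-1.51, 0.527, 1.433, -0, 1.181, -0.178], TCP at [0.148, -0.607, 0.242] pointing down, gripper open.
Joint ranges: [-3.08, 3.08], [-0.75, 2.2], [0.22, 2.44], [-1.43, 4.57], [0, 2.65], [-2.85, 2.85]. Speed limits (rad/s): [2.79, 2.79, 3.14, 3.14, 3.14, 3.14].

## Interface

Orientations are given as a unit quaternion [x, y, z, w].
In Python, from rig import robot, camera, camera_info, hand_in gives the robot as it stands.
- The arm moves only by the shell command python3 -m handwheel 'ROWS' [FORCE]. ROWS is a JSON object of lists of equal length, an entry for each row: "hand": the opening, from 0 (shut) to 1 (fully open); "translation": the shift along the world's x, y, z in mm, a list of three; "turn": the turn, a rotation vector about the world's x, y, z in rad, a list of three. In form: {"hand": [hand, ...], "translation": [[tx, ty, tz], ...], "turn": [[ax, ay, az], ...]}. A call has 1 to 12 rows; each row is the pose to reach, as a shift and turn from the pose commanded when the call began; what a row does not reach only later rows make up. A row lasts 1/12 s, in which the tool goes at most 41.7 mm and 7.16 degrees, less where a joint would pass 70% of its speed; a pose out of reach is approached as far as the arm can. A call with a gripper value outside its range is refused whole. The fingers move at their own pace and stop on an object; FORCE is the grip in N (left out, the last holds). Time passes only in rows, so rows that repeat a pose let the fingers close. It gives the time, the measured TCP pose, the force, the opening and the grip force at its end, in the units of the state.
- robot.get_obs(): the state, without advancing time (a new reading comes with each control period).
- camera(name): name is "scene" or "side" or "wrist"; returns (picture, depth): 384x512x3 uint8, red, green, blue; 384x512 float32, m along the optical axis (not along the pixel's ray), 0 where there is no reading.
- camera_info(name): a dict with "vertical_fov" (degrees; the focal length in pixels is half the picture's height over the tangent of half this angle, whatever the lens; pixels are square), "cx", "cy" (the principal point, pixels), "k1" (the pictures are not rectified: a ray, as slopes to the right and down, at radius r is drawn at 1 + k1 r^2 times it, then the intrinsics apply), "world_from_camera" (4x4, takes a point from camera to world coordinates). Camera axes: x right, y down, z forward; pixel columns grow to the right and rows downward; lengths in m; the calibration is good to about 2 mm. A picture is of the moment at which its call begins: read the wrist's pose just before it. camera_info takes no time and is no camera call; for the wrist camera it gives the pose at the moment of the call.
- hand_in(): hands the job in; it is judged then, once.
The state is a dict: "time": time; "q": joint angles; "joint_velocities": joint speeds; "joint_torque": joint torques, N m; "position": TCP position; "tool_rot": TCP orientation; "ft_force": force on the tool from outside, world axes, zero at the start; "moment": the same for the moment, N m; "grip_width": finger opening in m; "grip_force": force on a finger pad.
Only numpy, scipy, OpenCV 4.12 (cv2) and the standard library are available. Lean on these libraries where they do the work, as an engineer would, in place of code of your own. Each camera call takes 0.05 s, during which the arm holds its last target. There are 200 camera calls.

## Task

Recharge the desiccator: pour all the desiccant canisters from the steel beaker into the bottom of the box, put the empty beaker back upright on the bench, then fit the perforated plate over them, tucking one end under the steel retaining lip inside the box and lowering the other end until it lies flat on the ledges. Stand every crucible upright on the plate and put the lid on the box, down on its rim all round.

Things in the scene. Friction and masses are not known exactly. Their poses are not given: they have to be found in the camera images.
- dry_box: open desiccator box of white plastic, fixed; 136 mm wide (x) by 220 long (y) by 124 high, walls 8 mm, inner floor 5 mm up, inside 120 by 204 mm; its lower part is the well for the desiccant. Origin: centre of its underside; z up, y along its length: -y is the end with the retaining lip, +y the plain end
- ledge_mid (a point): middle of the box at the level of the ledges, 55 mm above the box's origin, axes as the box. The ledges, 10 mm wide, run along the inside of the two long walls; the plate's underside rests on them (its ends have no ledge). The bar handle of the seated plate is 44 mm above this point; the plate then has 5 mm play endways and 4 mm sideways, each way
- lip_edge (a point): middle of the free edge of the steel retaining lip, at its underside: 90 mm from the box's middle towards -y, 14 mm above the ledges. The lip stands 12 mm out from the end wall, across the whole width of the box, and is 4 mm thick. Axes as the box
- lid_grip (a point): centre of the head of the black knob (29 mm across, 13 mm high) in the middle of the loose lid, axes as the lid, z up: a frame with a clear window, 136 (x) by 220 (y) by 8 mm, 0.25 kg, the same both ways round. Under it a plug 112 by 196 mm, 7 mm deep, drops into the box's opening. The knob's centre is 28.5 mm above the rim when shut (152.5 mm above the box's origin). It starts lying on the orange case
- plate_grip (a point): centre of the bar handle of the loose perforated aluminium plate, 112 (x) by 194 (y) by 5 mm, 0.18 kg, the same both ways round; z its upward normal. The bar, 40 (x) by 12 (y) by 20 mm high, sits on two studs over the plate's middle, centre 44 mm above its underside. The plate is 2 mm longer than the gap from lip to opposite wall, so it goes in only tilted, an end under the lip first
- beaker_mid (a point): centre, half-way up (38 mm), of the loose open steel beaker: 76 mm high, outer diameter 56 mm at the base and 72 mm at the rim, wall 3 mm, with a black rubber grip band round it from 36 to 58 mm up, 69 mm across; the bare steel is slippery, 0.12 kg empty; z points to the mouth. It holds the desiccant canisters at the start
- instrument_side (a point): point at bench level on the side wall of the tall instrument (0.6 m high) that stands to the left of the work, at its front corner; from here the wall runs straight on, ahead and to the right at 45 degrees. Keep the arm clear of it
- case_corner (a point): the corner, nearest the work, of the low orange case (59 mm high) on which the lid lies; the case reaches from here 200 mm towards the robot's right at 45 degrees and 130 mm towards the robot. Leave it alone. A beige hose, 40 mm thick, rises beyond the work at the right: 0.25 m up its axis is 0.38 m ahead of this corner and 0.23 m to the right, and it leans 0.21 m ahead and 0.24 m left for each metre of height. Keep the arm clear of it
- canister_1_mid (a point): centre of a desiccant canister: a smooth white plastic cylinder, 22 mm across and 18 mm high, 12 g, z along its axis. It slides on the beaker's steel at slopes above about 10 degrees. 4 to 6 of the six are there, all in the beaker at the start
- canister_2_mid (a point): centre of a desiccant canister: a smooth white plastic cylinder, 22 mm across and 18 mm high, 12 g, z along its axis. It slides on the beaker's steel at slopes above about 10 degrees. 4 to 6 of the six are there, all in the beaker at the start
- canister_3_mid (a point): centre of a desiccant canister: a smooth white plastic cylinder, 22 mm across and 18 mm high, 12 g, z along its axis. It slides on the beaker's steel at slopes above about 10 degrees. 4 to 6 of the six are there, all in the beaker at the start
- canister_4_mid (a point): centre of a desiccant canister: a smooth white plastic cylinder, 22 mm across and 18 mm high, 12 g, z along its axis. It slides on the beaker's steel at slopes above about 10 degrees. 4 to 6 of the six are there, all in the beaker at the start
- canister_5_mid (a point): centre of a desiccant canister: a smooth white plastic cylinder, 22 mm across and 18 mm high, 12 g, z along its axis. It slides on the beaker's steel at slopes above about 10 degrees. 4 to 6 of the six are there, all in the beaker at the start
- canister_6_mid (a point): centre of a desiccant canister: a smooth white plastic cylinder, 22 mm across and 18 mm high, 12 g, z along its axis. It slides on the beaker's steel at slopes above about 10 degrees. 4 to 6 of the six are there, all in the beaker at the start
- crucible_1_mid (a point): centre (27 mm up) of a porcelain crucible with its cover on (one solid piece), upright on the bench, 54 mm high with the knob, z up: 42 mm across from 10 to 44 mm up, narrower foot, knob 11 mm across on top; 60 g. 1 to 3 of the three are there
- crucible_2_mid (a point): centre (27 mm up) of a porcelain crucible with its cover on (one solid piece), upright on the bench, 54 mm high with the knob, z up: 42 mm across from 10 to 44 mm up, narrower foot, knob 11 mm across on top; 60 g. 1 to 3 of the three are there
- crucible_3_mid (a point): centre (27 mm up) of a porcelain crucible with its cover on (one solid piece), upright on the bench, 54 mm high with the knob, z up: 42 mm across from 10 to 44 mm up, narrower foot, knob 11 mm across on top; 60 g. 1 to 3 of the three are there
Mind the look-alikes: they are no part of the job. Of the things shaped like the part that bears beaker_mid, the bare steel one is meant.

How it is judged:
By the outcome, as a careful person would: the job done as asked, in the order asked, and still so for the second after the job is handed in, with the robot touching nothing.
Of canister_4, canister_5, canister_6 only 1 to 3 are there at a start; the rules pass over those that are not, and their reading is None.
Of crucible_1, crucible_2, crucible_3 only 1 to 3 are there at a start; the rules pass over those that are not, and their reading is None.
At some moment in a run one of beaker may be knocked a few centimetres aside while the robot is not near it.
It also fails if it takes over 210 s, if anything falls off the work surface, if the arm or the gripper's body presses on something with over 40 N, if the wrist force passes 120 N, or if a joint passes its speed limit or range.

## Working session

There is one attempt and no reset: what is moved stays moved. The work goes in short steps, Python scripts to look and compute and a shell command to move; the robot and the scene stay as the last step left them, time stands still between calls to the robot, and variables do not carry over. Pictures are saved under pics/ and viewed, at most 14 in all, crops included, and the job is handed in when it is done.

```bash
ls; mkdir -p pics
cat > h.py <<'E'
import numpy as np,cv2
from rig import robot,camera,camera_info
def grab(n,save=None):
    i=camera_info(n); p,d=camera(n)
    if save: cv2.imwrite('pics/'+save,p[:,:,::-1])
    return p,d,i
def K(i):
    f=192/np.tan(np.radians(i['vertical_fov'])/2)
    return np.array([[f,0,i['cx']],[0,f,i['cy']],[0,0,1.]])
def rays(uv,i):
    uv=np.asarray(uv,float).reshape(-1,1,2)
    k=np.array([i['k1'],0,0,0,0.])
    return cv2.undistortPoints(uv,K(i),k).reshape(-1,2)
def cloud(d,i):
    v,u=np.mgrid[0:384,0:512]
    s=rays(np.stack([u.ravel(),v.ravel()],1),i)
    z=d.ravel(); P=np.c_[s*z[:,None],z]
    T=np.array(i['world_from_camera'])
    W=P@T[:3,:3].T+T[:3,3]; W[z==0]=np.nan
    return W.reshape(384,512,3)
def onplane(uv,i,h):
    s=rays(uv,i);T=np.array(i['world_from_camera'])
    D=np.c_[s,np.ones(len(s))]@T[:3,:3].T
    return T[:3,3]+D*((h-T[2,3])/D[:,2])[:,None]
E
python3 - <<'E'
from h import *
for n in('scene','side','wrist'):
    p,d,i=grab(n,n+'0.png'); print(n,i['vertical_fov'],i['k1'],np.round(i['world_from_camera'],3).tolist(),(d==0).mean())
    np.savez('/tmp/'+n,p=p,d=d,W=cloud(d,i))
o=robot.get_obs();print(o)
E
```

```text
pics
scene 43.499285046179665 0.002551269012489074 [[-0.675, -0.346, 0.651, -0.493], [-0.737, 0.306, -0.602, 0.64], [0.01, -0.887, -0.462, 0.782], [0.0, 0.0, 0.0, 1.0]] 0.003916422526041667
side 57.513636685961266 0.007838785739868508 [[0.988, -0.075, 0.132, 0.359], [-0.152, -0.461, 0.874, -1.156], [-0.004, -0.884, -0.467, 0.551], [0.0, 0.0, 0.0, 1.0]] 0.016530354817708332
wrist 71.89207135450762 -0.05028417580532464 [[0.238, -0.936, -0.258, 0.219], [-0.971, -0.23, -0.062, -0.59], [-0.002, 0.265, -0.964, 0.384], [0.0, 0.0, 0.0, 1.0]] 0.012247721354166666
{'time': 0.15, 'q': array([-1.50950885e+00,  5.28259026e-01,  1.43357008e+00,  3.54720645e-06,
        1.18137562e+00, -1.78496245e-01]), 'joint_velocities': array([ 0.00162644, -0.00321133, -0.00360722, -0.00106597,  0.0003346 ,
        0.00048703]), 'joint_torque': array([ 3.17970307e-04, -4.40430629e+01, -1.76842690e+01,  6.33476721e-02,
        5.52433217e-02, -9.00467762e-05]), 'position': array([ 0.14843333, -0.6066    ,  0.24080452]), 'tool_rot': array([ 9.92821334e-01,  1.19604135e-01,  4.88477901e-05, -8.04558342e-04]), 'ft_force': array([-0.3700522 ,  0.46268825,  0.17697648]), 'moment': array([-0.00204929,  0.03878836, -0.00762564]), 'grip_force': 0.0, 'grip_width': 0.08737531744601527}
```

View pics/scene0.png

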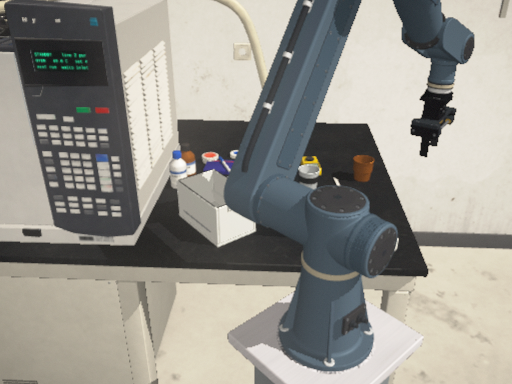

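View pics/side0.png

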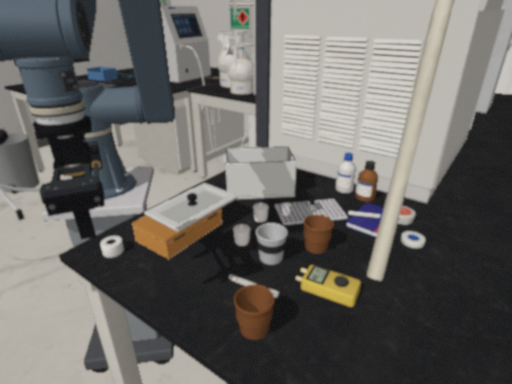

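The scene view is blocked by the arm. In the side view the box is at (260,172), the lid on the case at (190,205), crucibles at (261,212) and (241,235), the steel beaker at (271,243) and the plate at (310,210); terracotta pots are the look-alikes.

Run:
```python
from h import *
z=np.load('/tmp/side.npz');W=z['W'];p=z['p']
for n,(u,v) in dict(boxc1=(226,150),boxc2=(293,149),boxc3=(296,160),boxc4=(228,163),floorcorner=(230,196),knob=(192,199),cr1=(261,212),cr2=(241,235),beak=(271,250),plateh=(297,210),pl1=(280,205),pl2=(335,203),pot=(318,235),casel=(136,232),case2=(180,249),dm=(330,285),bench=(300,260),hose=(377,275),cam=(112,246)).items(): print(n,W[v,u].round(3))
# band occupancy top map
x0,y0,s=0.1,-0.75,0.0015
H=np.zeros((600,560,3),np.uint8)
for name in('side','scene'):
    q=np.load('/tmp/%s.npz'%name);w=q['W'].reshape(-1,3);c=q['p'].reshape(-1,3)
    m=np.isfinite(w[:,0])&(w[:,2]>0.012)&(w[:,2]<.2)
    w=w[m];c=c[m]
    r=((w[:,0]-x0)/s).astype(int);k=((w[:,1]-y0)/s).astype(int)
    ok=(r>=0)&(r<560)&(k>=0)&(k<600)
    H[k[ok],r[ok]]=c[ok][:,::-1]
H=cv2.dilate(H[::-1],np.ones((2,2)))
for g in range(1,10):
    cv2.putText(H,'%.1f'%(g/10),(int((g/10-x0)/s),595),0,.4,(255,255,255)); 
for g in range(-7,2):
    cv2.putText(H,'%.1f'%(g/10),(0,599-int((g/10-y0)/s)),0,.4,(255,255,255)); 
cv2.imwrite('pics/top.png',H)
```

```text
boxc1 [ 0.429 -0.053  0.128]
boxc2 [0.687 0.047 0.078]
boxc3 [0.696 0.029 0.04 ]
boxc4 [ 0.426 -0.16   0.127]
floorcorner [ 0.42  -0.28   0.076]
knob [ 0.315 -0.317  0.096]
cr1 [ 0.503 -0.319  0.038]
cr2 [ 0.434 -0.42   0.036]
beak [ 0.494 -0.509  0.048]
plateh [ 0.621 -0.274  0.007]
pl1 [ 0.577 -0.237  0.007]
pl2 [ 0.75  -0.25   0.006]
pot [ 0.614 -0.486  0.062]
casel [ 0.167 -0.363  0.036]
case2 [ 0.277 -0.414  0.006]
dm [ 0.6   -0.622  0.029]
bench [ 0.569 -0.5    0.003]
hose [ 0.7   -0.627  0.047]
cam [ 0.115 -0.41   0.032]
```

View pics/top.png

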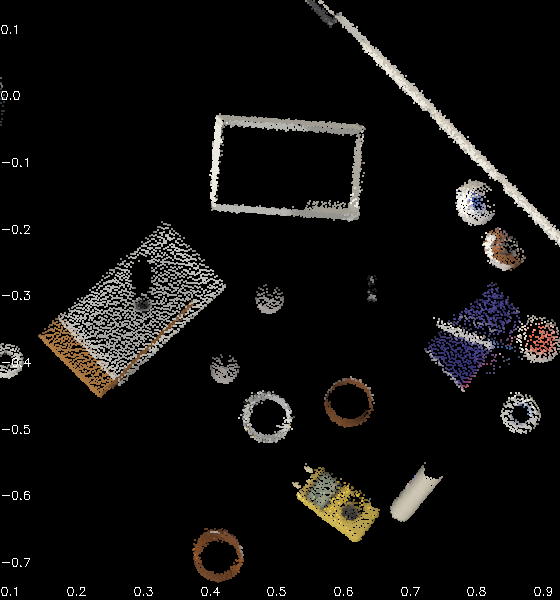

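```bash
python3 -m handwheel '{"hand":[1,1,1,1,1,1,1,1,1,1,1,1],"translation":[[320,390,170],[320,390,170],[320,390,170],[320,390,170],[320,390,170],[320,390,170],[320,390,170],[320,390,170],[320,390,170],[320,390,170],[320,390,170],[320,390,170]],"turn":[[0,0,0],[0,0,0],[0,0,0],[0,0,0],[0,0,0],[0,0,0],[0,0,0],[0,0,0],[0,0,0],[0,0,0],[0,0,0],[0,0,0]]}'
python3 -m handwheel '{"hand":[1,1,1,1,1],"translation":[[50,30,30],[50,30,30],[50,30,30],[50,30,30],[50,30,30]],"turn":[[0,0,0],[0,0,0],[0,0,0],[0,0,0],[0,0,0]]}'
python3 - <<'E'
from h import *
p,d,i=grab('wrist','w1.png');np.savez('/tmp/w1',p=p,d=d,W=cloud(d,i)); o=robot.get_obs();print(o['position'],o['q'],o['time'])
print(np.round(i['world_from_camera'],3))
E
```

```text
time: 1.15
position: [0.4497, -0.2388, 0.4018]
tool_rot: [0.993, 0.12, -0.0, -0.0]
ft_force: [0.4, -0.9, 0.0]
grip_width: 0.0872
grip_force: 0.0
time: 1.57
position: [0.4981, -0.2107, 0.4302]
tool_rot: [0.993, 0.12, -0.001, -0.001]
ft_force: [-0.2, -0.9, -0.9]
grip_width: 0.0872
grip_force: 0.0
[ 0.49774814 -0.21104594  0.43002905] [-6.07488084e-01  2.45047579e-01  1.36180016e+00 -5.88620964e-04
  1.53761955e+00  7.24576784e-01] 1.6167
[[ 0.238 -0.936 -0.26   0.569]
 [-0.971 -0.23  -0.063 -0.194]
 [-0.001  0.267 -0.964  0.573]
 [ 0.     0.     0.     1.   ]]
```

View pics/w1.png

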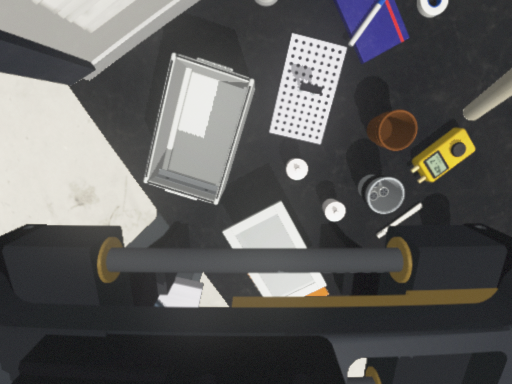

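The box lies at (200,128) with the steel lip at its lower end (185,180), towards the robot. The plate is flat at (308,88), crucibles at (297,169) and (335,211), the beaker with canisters at (384,195) and the lid at (275,250).

```bash
cat > m.py <<'E'
from h import *
def sel(W,z0,z1,c,r):
    w=W.reshape(-1,3); m=(w[:,2]>z0)&(w[:,2]<z1)&(np.hypot(w[:,0]-c[0],w[:,1]-c[1])<r)
    return w[m]
def rect(P):
    return cv2.minAreaRect((P[:,:2]*1000).astype(np.float32))
def circ(P):
    A=np.c_[2*P[:,:2],np.ones(len(P))];s=np.linalg.lstsq(A,(P[:,:2]**2).sum(1),rcond=None)[0]
    return s[:2],np.sqrt(s[2]+s[0]**2+s[1]**2)
E
python3 - <<'E'
from m import *
W=np.load('/tmp/w1.npz')['W']
def show(n,P,f=rect):
    print(n,len(P),np.median(P[:,2]).round(4),P[:,:2].mean(0).round(4),f(P) if f else '')
show('boxrim',sel(W,.119,.13,(.52,-.11),.2))
show('lip',sel(W,.06,.08,(.42,-.11),.1))
show('plate',sel(W,.0035,.012,(.63,-.29),.13))
show('bar',sel(W,.04,.065,(.64,-.29),.06))
show('beak',sel(W,.07,.082,(.487,-.485),.06),circ)
show('beakin',sel(W,.01,.06,(.487,-.485),.02),None)
for c in((.487,-.305),(.42,-.41)): show('cru',sel(W,.046,.06,c,.03),circ);show('cruall',sel(W,.03,.047,c,.03),circ)
show('lid',sel(W,.062,.08,(.3,-.31),.16))
show('knob',sel(W,.085,.12,(.3,-.31),.1),circ)
Ws=np.load('/tmp/side.npz')['W']
show('S lid',sel(Ws,.063,.08,(.3,-.31),.16));show('S knob',sel(Ws,.085,.12,(.3,-.31),.1),circ)
show('S beak',sel(Ws,.068,.08,(.487,-.485),.06),circ)
show('S bar',sel(Ws,.02,.065,(.64,-.29),.06))
show('S case',sel(Ws,.056,.0625,(.25,-.37),.16))
for c in((.487,-.305),(.42,-.41)): show('S cru',sel(Ws,.046,.06,c,.03),circ)
Wc=np.load('/tmp/scene.npz')['W']; show('C boxrim',sel(Wc,.117,.13,(.52,-.11),.2))
E
```

```text
boxrim 2080 0.1236 [ 0.5408 -0.1008] ((531.65283203125, -101.8635025024414), (136.6269989013672, 220.3754425048828), 85.99103546142578)
lip 501 0.073 [ 0.4413 -0.0865] ((466.4009094238281, -100.58914947509766), (130.09707641601562, 77.37611389160156), 85.97112274169922)
plate 4887 0.0051 [ 0.6608 -0.2801] ((632.9448852539062, -255.6136474609375), (245.27935791015625, 163.59751892089844), 0.019178995862603188)
bar 176 0.053 [ 0.6569 -0.2792] ((657.7760009765625, -280.3576965332031), (12.656875610351562, 40.5264778137207), 1.352420687675476)
beak 311 0.0764 [ 0.4991 -0.4816] (array([ 0.49972525, -0.47541193]), np.float64(0.03469294094786111))
beakin 327 0.0397 [ 0.4861 -0.4877] 
cru 33 0.053 [ 0.5037 -0.2981] (array([ 0.50382153, -0.29814824]), np.float64(0.0047611263144465826))
cruall 249 0.0438 [ 0.4996 -0.2998] (array([ 0.50011476, -0.29990512]), np.float64(0.01430241647198296))
cru 34 0.053 [ 0.4365 -0.4014] (array([ 0.43679269, -0.40333298]), np.float64(0.006334034585603041))
cruall 209 0.0439 [ 0.4318 -0.4024] (array([ 0.43220964, -0.40272077]), np.float64(0.014566595181713222))

[... 475 characters left out ...]
[ 0.49984265, -0.47669323]), np.float64(0.03426042309542893))
S bar 80 0.0483 [ 0.6564 -0.2857] ((657.6073608398438, -281.8211669921875), (12.261585235595703, 38.48284149169922), 1.4458529949188232)
S case 599 0.0607 [ 0.2285 -0.3855] ((270.2628479003906, -331.67803955078125), (191.05859375, 131.5382843017578), 44.729957580566406)
S cru 39 0.0473 [ 0.5022 -0.301 ] (array([ 0.50059104, -0.300568  ]), np.float64(0.009810626697172885))
S cru 54 0.0472 [ 0.4338 -0.4039] (array([ 0.43254335, -0.40433668]), np.float64(0.010426014011687487))
C boxrim 385 0.1231 [ 0.56   -0.0747] ((530.769287109375, -97.23821258544922), (136.3636474609375, 222.225341796875), 85.94145202636719)
  return _methods._mean(a, axis=axis, dtype=dtype,
  ret = ret.dtype.type(ret / rcount)
<stdin>:4: RuntimeWarning: Mean of empty slice.
  ret = um.true_divide(
```

```bash
cat > log.py <<'E'
import json
from rig import robot
o=robot.get_obs(); a=[list(map(float,o[k])) for k in('q','position','tool_rot')]
open('log.txt','a').write(json.dumps(a)+'\n')
print(*['%.3f'%x for x in a[0]],'|',*['%.4f'%x for x in a[1]], '| t %.1f w %.4f F'%(o['time'],o['grip_width']),o['ft_force'].round(1))
E
echo '[[-1.50951,0.528259,1.43357,0,1.181376,-0.178496],[0.148433,-0.6066,0.240805],[0.9928213,0.1196041,4.88e-5,-8.0456e-4]]'>log.txt
python3 log.py
python3 -m handwheel '{"hand":[0.75,0.75,0.75,0.75,0.75,0.75,0.75,0.75,0.75,0.75,0.75],"translation":[[-64,-192,-310],[-64,-192,-310],[-64,-192,-310],[-64,-192,-310],[-64,-192,-310],[-64,-192,-310],[-64,-192,-310],[-64,-192,-310],[-64,-192,-310],[-64,-192,-310],[-64,-192,-310]],"turn":[[0,0,0],[0,0,0],[0,0,0],[0,0,0],[0,0,0],[0,0,0],[0,0,0],[0,0,0],[0,0,0],[0,0,0],[0,0,0]]}' >/dev/null
python3 log.py
python3 - <<'E'
from m import *
p,d,i=grab('wrist','w2.png');W=cloud(d,i)
P=sel(W,.047,.06,(.434,-.403),.03);print(len(P),P.mean(0),circ(P))
P=sel(W,.03,.0465,(.434,-.403),.03);print(len(P),P.mean(0),rect(P))
E
```

```text
-0.607 0.245 1.362 -0.001 1.538 0.725 | 0.4977 -0.2110 0.4300 | t 1.6 w 0.0871 F [-0.8 -0.5 -0.5]
-0.939 0.647 1.619 0.000 0.883 0.396 | 0.4322 -0.4028 0.1187 | t 2.5 w 0.0651 F [0.2 0.4 1.5]
131 [ 0.43642155 -0.40200751  0.05343929] (array([ 0.43615314, -0.40204569]), np.float64(0.003803866267415312))
1731 [ 0.43723015 -0.40193271  0.04340552] ((435.693359375, -402.1627197265625), (42.52398681640625, 42.71672821044922), 45.167259216308594)
```

```bash
python3 -m handwheel '{"hand":[0.75,0.75,0.75,0.75,0.3,0.3,0.3,0.3,0.3,0.3],"translation":[[4,1,-30],[4,1,-60],[4,1,-86],[4,1,-86],[4,1,-86],[4,1,-86],[4,1,-86],[4,1,-86],[4,1,-40],[4,1,-6]],"turn":[[0,0,0],[0,0,0],[0,0,0],[0,0,0],[0,0,0],[0,0,0],[0,0,0],[0,0,0],[0,0,0],[0,0,0]]}' 15
python3 log.py
python3 -m handwheel '{"hand":[0.3,0.3,0.3,0.3,0.3,0.3,0.3,0.3,0.3,0.3],"translation":[[32,4,0],[65,8,0],[97,12,0],[129,17,0],[129,17,-20],[129,17,-40],[129,17,-60],[129,17,-75],[129,17,-78.5],[129,17,-78.5]],"turn":[[0,0,0],[0,0,0],[0,0,0],[0,0,0],[0,0,0],[0,0,0],[0,0,0],[0,0,0],[0,0,0],[0,0,0]]}' >/dev/null
python3 log.py
python3 -m handwheel '{"hand":[0.7,0.7,0.7,0.7,0.7,0.7,0.7,0.7],"translation":[[0,0,0],[0,0,0],[0,0,0],[0,0,40],[0,0,80],[0,0,120],[0,0,120],[0,0,120]],"turn":[[0,0,0],[0,0,0],[0,0,0],[0,0,0],[0,0,0],[0,0,0],[0,0,0],[0,0,0]]}' >/dev/null
python3 log.py
```

```text
time: 3.42
position: [0.4378, -0.4002, 0.114]
tool_rot: [0.993, 0.12, -0.002, -0.003]
ft_force: [1.6, -0.8, -0.5]
grip_width: 0.0415
grip_force: 15.0
-0.929 0.656 1.615 0.000 0.877 0.402 | 0.4378 -0.4002 0.1140 | t 3.4 w 0.0415 F [ 1.6 -0.8 -0.5]
-0.757 0.855 1.394 0.002 0.892 0.573 | 0.5689 -0.3843 0.0390 | t 4.2 w 0.0417 F [0.5 2.7 6.4]
-0.758 0.698 1.337 -0.000 1.098 0.573 | 0.5696 -0.3865 0.1606 | t 4.9 w 0.0608 F [ 0.  -0.2 -0.3]
```

```bash
python3 -m handwheel '{"hand":[1,1,1,1,1,1,1],"translation":[[-170,-43,90],[-170,-43,90],[-170,-43,90],[-170,-43,90],[-170,-43,90],[-170,-43,90],[-170,-43,90]],"turn":[[0,0,-0.675],[0,0,-0.675],[0,0,-0.675],[0,0,-0.675],[0,0,-0.675],[0,0,-0.675],[0,0,-0.675]]}' >/dev/null
python3 log.py
python3 -m handwheel '{"hand":[1,1,1,1,1],"translation":[[0,0,0],[0,0,0],[0,0,0],[0,0,0],[0,0,0]],"turn":[[-0.222,-0.476,0],[-0.222,-0.476,0],[-0.222,-0.476,0],[-0.222,-0.476,0],[-0.222,-0.476,0]]}'
python3 log.py
cat > kin.py <<'E'
import numpy as np,json
from scipy.optimize import least_squares
from scipy.spatial.transform import Rotation as R
L=[json.loads(l) for l in open('log.txt')]
def fk(q,p):
    h,o,L1,L2,L3,e,a3=p[:7]
    # base at h; lateral offset o; shoulder; upper arm up at q2=0 ; elbow offset e
    Rz=R.from_euler('z',q[0])
    Ry=lambda t:R.from_euler('y',t)
    A=Rz*Ry(q[1]); pos=Rz.apply([0,o,0])+[0,0,h]+A.apply([0,0,L1])
    B=A*Ry(q[2]); pos=pos+B.apply([e,0,L2])
    C=B*R.from_euler('z',q[3])*Ry(q[4]); pos=pos+C.apply([a3,0,L3])
    D=C*R.from_euler('z',-np.pi/2*0+q[5])
    return pos,D
def fit():
    def f(p):
        return np.concatenate([fk(l[0],p)[0]-l[1] for l in L])
    s=least_squares(f,[.2,.1,.4,.4,.25,0,0]);return s.x,s.fun
P,res=fit()
if __name__=='__main__':
    print(P.round(4),np.abs(res).max())
    for l in L: print((fk(l[0],P)[1].inv()*R.from_quat(l[2])).as_rotvec().round(3))
E
python3 kin.py
```

```text
-1.016 0.466 1.534 -0.000 1.143 0.994 | 0.3961 -0.4282 0.2465 | t 5.5 w 0.0866 F [-0.6  0.1 -0.2]
time: 5.92
position: [0.3968, -0.4252, 0.2444]
tool_rot: [0.943, -0.208, 0.253, 0.055]
ft_force: [0.3, 0.6, -1.2]
grip_width: 0.0871
grip_force: 0.0
-1.188 0.353 1.891 0.653 0.602 0.326 | 0.3968 -0.4252 0.2444 | t 5.9 w 0.0871 F [ 0.3  0.6 -1.2]
[ 0.2742  0.111   0.588   0.3917  0.2865  0.1141 -0.    ] 1.1254368141033755e-06
[-0.     0.     1.571]
[-0.     0.     1.571]
[-0.     0.     1.571]
[-0.     0.     1.571]
[-0.     0.     1.571]
[-0.     0.     1.571]
[0.    0.    1.571]
[-0.     0.     1.571]
```

```bash
cat >> kin.py <<'E'
lo=np.array([-3.08,-.75,.22,-1.43,0,-2.85]);hi=np.array([3.08,2.2,2.44,4.57,2.65,2.85])
def FK(q):
    p,D=fk(q,P);return p,D*R.from_euler('z',np.pi/2)
def IK(pos,Rt,seeds=None,n=30):
    best=None;rng=np.random.default_rng(0)
    S=list(seeds or [])+[rng.uniform(lo,hi) for _ in range(n)]
    out=[]
    for s in S:
        g=lambda q:np.r_[(FK(q)[0]-pos)*5,(FK(q)[1].inv()*Rt).as_rotvec()]
        r=least_squares(g,np.clip(s,lo+1e-3,hi-1e-3),bounds=(lo,hi))
        if r.cost<1e-8 and not any(np.abs(r.x-o).max()<.02 for o in out): out.append(r.x)
    return out
def side(th,al,phi=0):
    th,al,phi=np.radians([th,al,phi]);a=np.array([np.cos(th),np.sin(th),0]);u=np.array([0,0,1.])
    z=a*np.cos(al)-u*np.sin(al);x=u*np.cos(al)+a*np.sin(al)
    return R.from_rotvec(-a*phi)*R.from_matrix(np.c_[x,np.cross(z,x),z])
E
python3 - <<'E'
from kin import *
q=L[-1][0]
for th in(-40,-25,0,20):
  for al in(20,35):
    for s in IK(np.array([.5,-.476,.05]),side(th,al),[q],12): print('grasp',th,al,s.round(2))
for th in(-40,-20,0,20):
  for al in(20,35):
   for s in IK(np.array([.5,-.17,.27]),side(th,al,115),[q],12): print('pour',th,al,s.round(2))
E
```

```text
grasp -40 20 [-1.07  1.1   2.05  2.77  1.23 -1.57]
grasp -40 35 [-1.04  0.94  2.    2.74  0.77 -1.47]
grasp -25 20 [-1.21  1.09  1.99  2.35  1.18 -1.53]
grasp -25 35 [-1.16  0.94  1.95  2.27  0.78 -1.34]
grasp 0 20 [-1.33  1.07  1.78  1.7   1.17 -1.27]
grasp 0 35 [-1.27  0.95  1.77  1.56  0.9  -1.05]
grasp 20 20 [-1.34  1.09  1.55  1.3   1.32 -1.06]
grasp 20 35 [-1.28  0.98  1.57  1.15  1.11 -0.9 ]
pour -40 20 [-0.12  0.96  2.25  4.05  1.76  2.78]
pour -40 35 [-0.04  0.98  2.07  4.35  1.78  2.69]
```

```bash
cat > scan.py <<'E'
from kin import *
import sys
q=L[-1][0]
bk=np.array([.5,-.476,.05]); c=np.array([.5315,-.1015])
for al in(20,30,40):
  G={}
  for th in range(-45,105,15):
    for s in IK(bk,side(th,al),[q],8): G.setdefault(th,[]).append(s)
  print(al,{k:[x.round(1).tolist() for x in v] for k,v in G.items()})
  for th in range(-60,121,20):
    for phi in(112,-112):
      a=np.array([np.cos(np.radians(th)),np.sin(np.radians(th))])
      d=np.array([-a[1],a[0]])*np.sign(phi)
      pos=np.r_[c-d*.04,.27]
      for s in IK(pos,side(th,al,phi),[q],8):
        w=FK(s)[0]-FK(s)[1].apply([0,0,.2865])
        print(' pour',al,th,phi,s.round(2),'wrist',w.round(2))
E
python3 scan.py
```

```text
20 {-45: [[-1.0, 1.1, 2.0, 2.9, 1.2, -1.6]], -30: [[-1.2, 1.1, 2.0, 2.5, 1.2, -1.6]], -15: [[-1.3, 1.1, 1.9, 2.1, 1.2, -1.4]], 0: [[-1.3, 1.1, 1.8, 1.7, 1.2, -1.3]], 15: [[-1.3, 1.1, 1.6, 1.4, 1.3, -1.1]], 30: [[-1.3, 1.1, 1.4, 1.1, 1.4, -1.0]], 45: [[-1.3, 1.2, 1.2, 1.0, 1.6, -0.9]], 60: [[-1.2, 1.2, 1.0, 0.8, 1.8, -0.9]], 75: [[-1.2, 1.3, 0.8, 0.7, 2.1, -0.9]], 90: [[-1.1, 1.3, 0.6, 0.6, 2.3, -1.0]]}
 pour 20 -60 -112 [-0.01  0.94  2.23  3.85  1.72  0.38] wrist [0.35 0.11 0.23]
 pour 20 -40 112 [-0.    0.93  2.21  4.16  1.7   2.78] wrist [0.36 0.11 0.23]
 pour 20 -40 -112 [-0.28  1.06  2.43  3.25  2.04  0.4 ] wrist [0.29 0.03 0.23]
 pour 20 0 -112 [-0.9   1.03  2.4   1.87  1.79  0.08] wrist [ 0.26 -0.15  0.23]
 pour 20 20 112 [-0.89  1.04  2.41  2.17  1.89  2.52] wrist [ 0.26 -0.15  0.23]
 pour 20 20 -112 [-0.98  0.93  2.19  1.49  1.7   0.39] wrist [ 0.3  -0.24  0.23]
 pour 20 40 112 [-0.98  0.93  2.21  1.79  1.7   2.78] wrist [ 0.29 -0.24  0.23]
 pour 20 40 -112 [-0.95  0.9   1.95  1.21  1.81  0.64] wrist [ 0.36 -0.31  0.23]
 pour 20 60 -112 [-0.88  0.92  1.71  1.01  2.    0.79] w
[... 2219 characters left out ...]
 1.1   2.35  1.9   1.92  0.  ] wrist [ 0.28 -0.15  0.2 ]
 pour 40 0 -112 [-0.93  1.    2.16  1.55  1.81  0.28] wrist [ 0.31 -0.23  0.2 ]
 pour 40 20 112 [-0.59  1.18  2.44  2.79  2.27  2.68] wrist [ 0.28 -0.05  0.2 ]
 pour 40 20 -112 [-0.92  0.97  1.94  1.28  1.89  0.53] wrist [ 0.37 -0.3   0.2 ]
 pour 40 40 112 [-0.83  1.11  2.36  2.18  2.01  2.57] wrist [ 0.28 -0.14  0.2 ]
 pour 40 40 -112 [-0.85  0.98  1.72  1.08  2.06  0.7 ] wrist [ 0.45 -0.34  0.2 ]
 pour 40 60 112 [-0.93  1.01  2.18  1.82  1.83  2.8 ] wrist [ 0.31 -0.23  0.2 ]
 pour 40 60 -112 [-0.76  1.01  1.51  0.9   2.26  0.79] wrist [ 0.53 -0.36  0.2 ]
 pour 40 80 -112 [-0.66  1.06  1.32  0.7   2.47  0.78] wrist [ 0.62 -0.34  0.2 ]
```

```bash
cat > go.py <<'E'
from kin import *
from rig import robot
def go(pos,Rt):
    o=robot.get_obs();p=np.array(o['position']);Rc=R.from_quat(o['tool_rot'])
    print('shift',((np.array(pos)-p)*1000).round(1),'turn',(Rt*Rc.inv()).as_rotvec().round(3),'deg',np.degrees((Rt*Rc.inv()).magnitude()).round(1))
E
python3 -c "
from go import *
Rt=side(20,20);z=Rt.apply([0,0,1])
b=np.array([.4998,-.476,.048])-.003*np.array([.94,.342,0])
print(b,(b-.12*z).round(4),z.round(3)); go(b-.12*z,Rt); print([s.round(2) for s in IK(b-.12*z,Rt,[L[-1][0]],3)])"
```

```text
[ 0.49698  -0.477026  0.048   ] [ 0.391  -0.5156  0.089 ] [ 0.883  0.321 -0.342]
shift [  -5.8  -90.4 -155.4] turn [-0.032 -0.714  0.75 ] deg 59.4
[array([-1.53,  1.02,  1.56,  1.13,  1.43, -1.04])]
```

```bash
python3 -m handwheel '{"hand":[1,1,1,1,1,1,1,1,1,1,1,1],"translation":[[-2,-30,-20],[-4,-60,-40],[-6,-90,-70],[-6,-90,-70],[-6,-90,-70],[-6,-90,-70],[-6,-90,-70],[-6,-90,-70],[-6,-90,-100],[-6,-90,-130],[-6,-90,-155],[-6,-90,-155]],"turn":[[-0.032,-0.714,0.75],[-0.032,-0.714,0.75],[-0.032,-0.714,0.75],[-0.032,-0.714,0.75],[-0.032,-0.714,0.75],[-0.032,-0.714,0.75],[-0.032,-0.714,0.75],[-0.032,-0.714,0.75],[-0.032,-0.714,0.75],[-0.032,-0.714,0.75],[-0.032,-0.714,0.75],[-0.032,-0.714,0.75]]}' >/dev/null
python3 log.py
python3 - <<'E'
from m import *; from go import *
p,d,i=grab('wrist','w3.png');W=cloud(d,i)
Pn=sel(W,.069,.082,(.49,-.476),.06);print(len(Pn),circ(Pn))
p,d,i=grab('side','s3.png');W=cloud(d,i)
Pn=sel(W,.069,.082,(.49,-.476),.06);print(len(Pn),circ(Pn))
Rt=side(20,20);b=np.array([.4998,-.476,.048])-.003*np.array([.94,.342,0]);go(b,Rt)
E
```

```text
-1.525 1.034 1.556 1.133 1.428 -1.031 | 0.3918 -0.5151 0.0841 | t 6.9 w 0.0871 F [ 0.6 -0.2 -0.1]
1313 (array([ 0.49792254, -0.47710068]), np.float64(0.03450282367024909))
260 (array([ 0.49984024, -0.47684837]), np.float64(0.034400364961475076))
shift [104.4  39.3 -42.3] turn [-0.004  0.002  0.001] deg 0.3
```

View pics/s3.png

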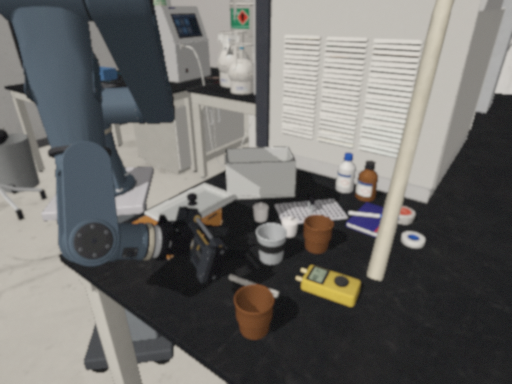

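The gripper (205,240) stands level behind the steel beaker (271,243), lined up and clear of the case; crucible 2 stands upright at (290,227).

```bash
python3 -m handwheel '{"hand":[1,1,1,1,1,1,0.5,0.5,0.5,0.5,0.5,0.5],"translation":[[20,7,-7],[40,14,-14],[60,22,-21],[80,29,-28],[104,38,-36],[104,38,-36],[104,38,-36],[104,38,-36],[104,38,-36],[104,38,-36],[104,38,-36],[104,38,-36]],"turn":[[0,0,0],[0,0,0],[0,0,0],[0,0,0],[0,0,0],[0,0,0],[0,0,0],[0,0,0],[0,0,0],[0,0,0],[0,0,0],[0,0,0]]}' 30
python3 -m handwheel '{"hand":[0.5,0.5,0.5,0.5],"translation":[[0,0,10],[0,0,30],[0,0,50],[0,0,60]],"turn":[[0,0,0],[0,0,0],[0,0,0],[0,0,0]]}'
python3 log.py
```

```text
time: 8.02
position: [0.4955, -0.4801, 0.057]
tool_rot: [0.806, 0.141, 0.566, -0.099]
ft_force: [-1.8, 1.5, 4.2]
grip_width: 0.0686
grip_force: 29.4
time: 8.35
position: [0.4959, -0.4809, 0.1174]
tool_rot: [0.807, 0.142, 0.565, -0.097]
ft_force: [-0.6, 0.5, -2.2]
grip_width: 0.0685
grip_force: 29.7
-1.349 0.975 1.573 1.273 1.349 -0.970 | 0.4959 -0.4809 0.1174 | t 8.3 w 0.0685 F [-0.6  0.5 -2.2]
```

```bash
python3 -c "
from go import *
c=np.array([.5315,-.1015]);d=np.array([.94,-.342])
pos=np.r_[c-.035*d,.27];q=L[-1][0]
for phi in(0,-40,-70,-100,-112,-120):
    s=IK(pos,side(70,20,phi),[q],0); print(phi,[x.round(2) for x in s])
    if s:q=s[0]
print(pos);go(pos,side(70,20))"
```

```text
0 [array([-0.91,  0.65,  1.79,  0.92,  1.63, -1.  ])]
-40 [array([-0.85,  0.74,  1.65,  0.83,  1.82, -0.29])]
-70 [array([-0.83,  0.83,  1.58,  0.84,  1.97,  0.19])]
-100 [array([-0.83,  0.91,  1.57,  0.9 ,  2.08,  0.66])]
-112 [array([-0.83,  0.94,  1.59,  0.93,  2.11,  0.85])]
-120 [array([-0.83,  0.96,  1.6 ,  0.95,  2.13,  0.97])]
[ 0.4986  -0.08953  0.27   ]
shift [  2.7 391.4 152.6] turn [0.003 0.002 0.877] deg 50.2
```

```bash
python3 -m handwheel '{"hand":[0.5,0.5,0.5,0.5],"translation":[[0,0,40],[0,0,80],[0,0,120],[0,0,153]],"turn":[[0,0,0],[0,0,0],[0,0,0],[0,0,0]]}'>/dev/null
python3 -m handwheel '{"hand":[0.5,0.5,0.5,0.5,0.5,0.5,0.5,0.5,0.5,0.5,0.5,0.5],"translation":[[0,35,0],[0,70,0],[0,105,0],[0,140,0],[0,175,0],[0,210,0],[1,245,0],[1,280,0],[2,315,0],[2,350,0],[3,391,0],[3,391,0]],"turn":[[0,0,0.1],[0,0,0.2],[0,0,0.3],[0,0,0.4],[0,0,0.5],[0,0,0.6],[0,0,0.7],[0,0,0.8],[0,0,0.877],[0,0,0.877],[0,0,0.877],[0,0,0.877]]}'
python3 log.py
python3 -m handwheel '{"hand":[0.5,0.5,0.5,0.5,0.5,0.5,0.5,0.5,0.5,0.5,0.5,0.5],"translation":[[0,0,0],[0,0,0],[0,0,0],[0,0,0],[0,0,0],[0,0,0],[0,0,0],[0,0,0],[0,0,0],[0,0,0],[0,0,0],[0,0,0]],"turn":[[0.037,0.103,0],[0.074,0.206,0],[0.111,0.309,0],[0.148,0.412,0],[0.185,0.515,0],[0.222,0.618,0],[0.259,0.721,0],[0.296,0.824,0],[0.333,0.927,0],[0.37,1.03,0],[0.407,1.13,0],[0.417,1.147,0]]}'
python3 -m handwheel '{"hand":[0.5,0.5,0.5,0.5,0.5,0.5,0.5,0.5,0.5,0.5,0.5,0.5],"translation":[[0,0,0],[0,0,0],[0,0,0],[0,0,0],[0,0,0],[0,0,0],[0,0,0],[0,0,0],[0,0,0],[0,0,0],[0,0,0],[0,0,0]],"turn":[[0.037,0.103,0],[0.074,0.206,0],[0.111,0.309,0],[0.148,0.412,0],[0.185,0.515,0],[0.222,0.618,0],[0.259,0.721,0],[0.27,0.76,0],[0.27,0.76,0],[0.27,0.76,0],[0.27,0.76,0],[0.27,0.76,0]]}'
python3 log.py
python3 -c "
from h import *
grab('wrist','w4.png');grab('side','s4.png');grab('scene','c4.png')
a=[cv2.imread('pics/%s4.png'%k) for k in'wsc']
cv2.imwrite('pics/x4.png',np.vstack([np.hstack([cv2.resize(a[0],(400,300)),cv2.resize(a[1][100:292,140:396],(400,300))]),np.hstack([cv2.resize(a[2][100:292,120:376],(400,300)),np.zeros((300,400,3),np.uint8)])]))"
```

```text
time: 9.68
position: [0.4962, -0.081, 0.2693]
tool_rot: [0.669, 0.471, 0.468, -0.334]
ft_force: [-0.8, 0.4, -2.4]
grip_width: 0.0687
grip_force: 29.7
-0.901 0.651 1.806 0.922 1.627 -1.000 | 0.4962 -0.0810 0.2693 | t 9.7 w 0.0687 F [-0.8  0.4 -2.4]
time: 10.68
position: [0.4994, -0.0892, 0.2674]
tool_rot: [0.738, 0.115, 0.115, -0.655]
ft_force: [0.3, -0.1, -1.7]
grip_width: 0.0683
grip_force: 29.6
time: 11.68
position: [0.4991, -0.0889, 0.269]
tool_rot: [-0.636, 0.15, 0.15, 0.742]
ft_force: [0.5, -0.2, -0.7]
grip_width: 0.0689
grip_force: 29.6
-0.831 0.952 1.591 0.940 2.117 0.908 | 0.4991 -0.0889 0.2690 | t 11.7 w 0.0689 F [ 0.5 -0.2 -0.7]
```

View pics/x4.png

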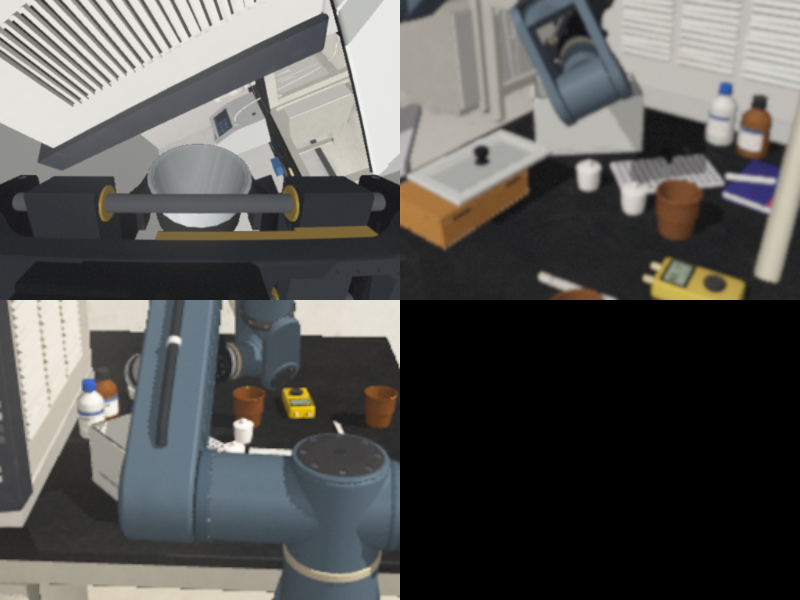

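```bash
python3 -m handwheel '{"hand":[0.5,0.5,0.5,0.5,0.5,0.5,0.5,0.5],"translation":[[0,0,0],[0,0,0],[0,0,0],[0,0,0],[0,0,0],[0,0,0],[0,0,0],[0,0,0]],"turn":[[0.037,0.103,0],[0.074,0.206,0],[0.074,0.206,0],[0.03,0.1,0],[0.074,0.206,0],[0.074,0.206,0],[0.074,0.206,0],[0.074,0.206,0]]}'
python3 -c "
from h import *
grab('wrist','w5.png')
from go import *; go([.4991,-.0889,.27],side(70,20))
cv2.imwrite('pics/w5c.png',cv2.resize(cv2.imread('pics/w5.png')[150:320,120:400],None,fx=2,fy=2))"
```

```text
time: 12.5
position: [0.4991, -0.0888, 0.2687]
tool_rot: [-0.59, 0.219, 0.22, 0.746]
ft_force: [0.1, -0.1, -1.1]
grip_width: 0.069
grip_force: 29.6
shift [ 0.  -0.1  1.2] turn [-0.762 -2.109  0.004] deg 128.5
```

View pics/w5c.png

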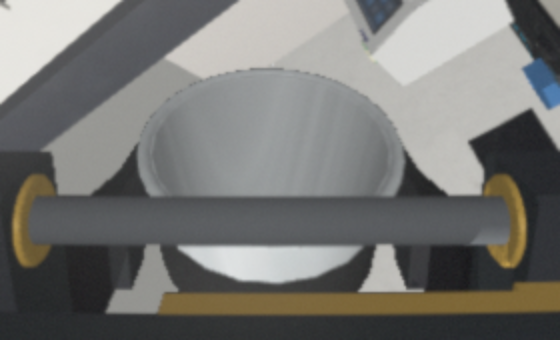

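The beaker interior (270,150) is bare: empty, and the load is 1.1 N, its own weight.

```bash
python3 -m handwheel '{"hand":[0.5,0.5,0.5,0.5,0.5,0.5,0.5,0.5,0.5,0.5,0.5,0.5],"translation":[[0,0,0],[0,0,0],[0,0,0],[0,0,0],[0,0,0],[0,0,0],[0,0,0],[0,0,0],[0,0,0],[0,0,0],[0,0,0],[0,0,0]],"turn":[[-0.5,-1.384,0],[-0.5,-1.384,0],[-0.5,-1.384,0],[-0.5,-1.384,0],[-0.5,-1.384,0],[-0.5,-1.384,0],[-0.5,-1.384,0],[-0.5,-1.384,0],[-0.5,-1.384,0],[-0.5,-1.384,0],[-0.5,-1.384,0],[-0.5,-1.384,0]]}'>/dev/null
python3 -m handwheel '{"hand":[0.5,0.5,0.5,0.5,0.5,0.5,0.5,0.5],"translation":[[0,0,0],[0,0,0],[0,0,0],[0,0,0],[0,0,0],[0,0,0],[0,0,0],[0,0,0]],"turn":[[-0.262,-0.725,0.004],[-0.262,-0.725,0.004],[-0.262,-0.725,0.004],[-0.262,-0.725,0.004],[-0.262,-0.725,0.004],[-0.262,-0.725,0.004],[-0.262,-0.725,0.004],[-0.262,-0.725,0.004]]}'>/dev/null
python3 log.py; python3 -c "
from go import *; go([.4958,-.480,.27],side(20,20)); print(robot.get_obs()['tool_rot'],side(70,20).as_quat())
from h import *
p,d,i=grab('side','s6.png')"
```

```text
-0.909 0.654 1.794 0.921 1.629 -0.995 | 0.4986 -0.0886 0.2691 | t 14.2 w 0.0688 F [-0.   0.5 -0.8]
shift [  -2.8 -391.4    0.9] turn [-0.004 -0.002 -0.875] deg 50.1
[ 0.67076304  0.46947106  0.46909467 -0.33109524] [ 0.67101007  0.46984631  0.46984631 -0.32898993]
```

```bash
python3 -m handwheel '{"hand":[0.5,0.5,0.5,0.5,0.5,0.5,0.5,0.5,0.5,0.5,0.5,0.5],"translation":[[0,-35,0],[0,-70,0],[0,-105,0],[0,-140,0],[0,-175,0],[0,-210,0],[-1,-245,0],[-1,-280,0],[-2,-315,0],[-2,-350,0],[-3,-391,0],[-3,-391,0]],"turn":[[0,0,-0.1],[0,0,-0.2],[0,0,-0.3],[0,0,-0.4],[0,0,-0.5],[0,0,-0.6],[0,0,-0.7],[0,0,-0.8],[0,0,-0.875],[0,0,-0.875],[0,0,-0.875],[0,0,-0.875]]}' >/dev/null
python3 -m handwheel '{"hand":[0.5,0.5,0.5,0.5,0.5,0.5,0.5,0.5,0.5],"translation":[[0,0,-35],[0,0,-70],[0,0,-105],[0,0,-140],[0,0,-175],[0,0,-195],[0,0,-205],[0,0,-209],[0,0,-209]],"turn":[[0,0,0],[0,0,0],[0,0,0],[0,0,0],[0,0,0],[0,0,0],[0,0,0],[0,0,0],[0,0,0]]}'
python3 log.py
```

```text
time: 16.02
position: [0.4963, -0.4797, 0.0593]
tool_rot: [0.806, 0.141, 0.565, -0.101]
ft_force: [0.3, 0.2, -0.7]
grip_width: 0.0688
grip_force: 29.7
-1.348 1.076 1.549 1.287 1.332 -1.038 | 0.4963 -0.4797 0.0593 | t 16.0 w 0.0688 F [ 0.3  0.2 -0.7]
```

```bash
python3 -m handwheel '{"hand":[0.5,0.5,0.5],"translation":[[0,0,-1.5],[0,0,-3],[0,0,-3]],"turn":[[0,0,0],[0,0,0],[0,0,0]]}'|grep -e pos -e ft
python3 -m handwheel '{"hand":[0.5,0.5],"translation":[[0,0,-1.5],[0,0,-2]],"turn":[[0,0,0],[0,0,0]]}'|grep -e pos -e ft
```

```text
position: [0.4962, -0.4804, 0.058]
ft_force: [-0.6, 0.6, -0.5]
position: [0.4964, -0.4803, 0.057]
ft_force: [-1.6, -0.3, 5.0]
```

```bash
python3 -m handwheel '{"hand":[1,1,1,1,1,1,1,1,1,1],"translation":[[0,0,0],[0,0,0],[0,0,0],[0,0,0],[-18,-6,7],[-44,-16,17],[-71,-26,27],[-97,-35,38],[-132,-48,60],[-132,-48,90]],"turn":[[0,0,0],[0,0,0],[0,0,0],[0,0,0],[0,0,0],[0,0,0],[0,0,0],[0,0,0],[0,0,0],[0,0,0]]}'
python3 - <<'E'
from m import *; from go import *
for n in('wrist','side'):
    p,d,i=grab(n,n+'7.png');W=cloud(d,i)
    Pn=sel(W,.069,.082,(.49,-.476),.06);print(len(Pn),Pn[:,2].std(),circ(Pn))
th=np.radians(91.35);x=np.array([np.cos(th),np.sin(th),0]);Rp=R.from_matrix(np.c_[x,np.cross([0,0,-1],x),[0,0,-1.]])
go([.6577,-.281,.2],Rp)
print([s.round(2) for s in IK(np.array([.6577,-.281,.044]),Rp,None,6)])
E
```

```text
time: 17.27
position: [0.3591, -0.5313, 0.1428]
tool_rot: [0.808, 0.138, 0.565, -0.099]
ft_force: [-0.2, -1.6, 0.3]
grip_width: 0.0874
grip_force: 0.0
836 0.00262234977786105 (array([ 0.49911229, -0.47845459]), np.float64(0.03449881374096175))
259 0.003421552531111646 (array([ 0.50095794, -0.4778765 ]), np.float64(0.03441386697556763))
shift [295.2 250.   51.4] turn [-1.067  0.737  1.079] deg 96.6
[array([-0.56,  0.88,  1.31, -0.  ,  0.96, -0.58])]
```

```bash
python3 -m handwheel '{"hand":[1,1,1,1,1,1,1,1,1,1,1,1],"translation":[[0,0,40],[0,0,80],[0,0,120],[20,30,150],[40,70,190],[60,110,220],[90,150,237],[110,190,237],[130,230,237],[150,270,237],[171,310,237],[171,341,237]],"turn":[[0,0,0],[-0.1,0.07,0.1],[-0.2,0.138,0.202],[-0.267,0.184,0.27],[-0.335,0.231,0.338],[-0.4,0.276,0.405],[-0.467,0.322,0.472],[-0.535,0.37,0.54],[-0.6,0.415,0.607],[-0.67,0.46,0.677],[-0.737,0.51,0.745],[-0.8,0.553,0.81]]}'
python3 - <<'E'
from go import *
th=np.radians(91.35);x=np.array([np.cos(th),np.sin(th),0]);Rp=R.from_matrix(np.c_[x,np.cross([0,0,-1],x),[0,0,-1.]])
go([.53,-.19,.38],Rp)
E
```

```text
time: 18.37
position: [0.5238, -0.2249, 0.3812]
tool_rot: [0.779, 0.606, 0.155, -0.029]
ft_force: [1.6, -0.4, -0.8]
grip_width: 0.0869
grip_force: 0.0
shift [ 6.2 34.9 -1.2] turn [-0.264  0.177  0.27 ] deg 23.9
```

```bash
python3 -m handwheel '{"hand":[1,1,1,1,1],"translation":[[0,0,0],[0,0,0],[0,0,0],[0,0,0],[0,0,0]],"turn":[[-0.264,0.177,0.27],[-0.264,0.177,0.27],[-0.264,0.177,0.27],[-0.264,0.177,0.27],[-0.264,0.177,0.27]]}'
python3 - <<'E'
from go import *
from m import *
p,d,i=grab('wrist','w8.png');W=cloud(d,i);np.savez('/tmp/w8',p=p,d=d,W=W)
Pn=sel(W,.119,.13,(.5315,-.1015),.15);print(rect(Pn))
Pn=sel(W,.04,.065,(.6577,-.281),.04);print(len(Pn),rect(Pn))
th=np.radians(91.35);x=np.array([np.cos(th),np.sin(th),0]);Rp=R.from_matrix(np.c_[x,np.cross([0,0,-1],x),[0,0,-1.]])
go([.6577,-.281,.15],Rp)
E
```

```text
time: 18.78
position: [0.5232, -0.2241, 0.3802]
tool_rot: [0.698, 0.716, 0.001, -0.002]
ft_force: [0.4, -0.4, 0.0]
grip_width: 0.0869
grip_force: 0.0
((531.4764404296875, -101.15034484863281), (136.50221252441406, 221.49609375), 85.97532653808594)
168 ((656.7429809570312, -279.6555480957031), (12.66590404510498, 38.278194427490234), 1.1837093830108643)
shift [ 135.   -56.1 -230.1] turn [-0.005 -0.001  0.002] deg 0.3
```

View pics/w8.png

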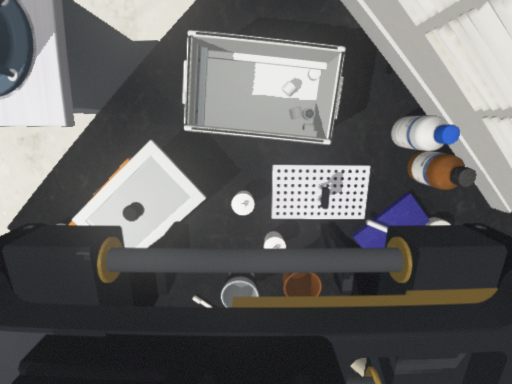

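Canisters lie in the box well at (290,88), (314,74) and (300,113); the beaker stands empty at (240,292), the plate is at (320,192) and the lid knob at (133,211).

```bash
python3 -m handwheel '{"hand":[0.5,0.5,0.5,0.5,0.5,0.5,0.5,0.5],"translation":[[134,-56,-230],[134,-56,-230],[134,-56,-230],[134,-56,-230],[134,-56,-230],[134,-56,-230],[134,-56,-230],[134,-56,-230]],"turn":[[0,0,0],[0,0,0],[0,0,0],[0,0,0],[0,0,0],[0,0,0],[0,0,0],[0,0,0]]}' >/dev/null
python3 log.py
python3 - <<'E'
from go import *
from m import *
W=np.load('/tmp/w8.npz')['W'];w=W.reshape(-1,3)-[.5315,-.1015,0]
c,s=np.cos(np.radians(-4)),np.sin(np.radians(-4)); by=w[:,0]*c+w[:,1]*s; bx=w[:,0]*s-w[:,1]*c
m=(abs(bx)<48)&(abs(bx)<.048)&(abs(by)<.088); z=w[m,2]; print('well z max',np.nanmax(z),np.percentile(z,[50,90,95,98,99]).round(3))
m2=m&(w[:,2]>.015); q=np.c_[bx,by,w[:,2]][m2]
im=np.zeros((50,100),np.uint8)
im[((q[:,0]+.05)*500).astype(int),((q[:,1]+.1)*500).astype(int)]=255
n,l,st,ce=cv2.connectedComponentsWithStats(im); print(st[1:,4],ce[1:].round(0).tolist())
p,d,i=grab('wrist','w9.png');W=cloud(d,i)
Pn=sel(W,.04,.065,(.6577,-.281),.04);print(len(Pn),rect(Pn),np.median(Pn[:,2]))
E
```

```text
-0.566 0.756 1.261 0.004 1.137 -0.585 | 0.6544 -0.2828 0.1434 | t 19.5 w 0.0456 F [-0.3  1.  -1.1]
well z max 0.03145629306921627 [0.008 0.01  0.025 0.029 0.029]
[ 16 107  89  40  15] [[92.0, 3.0], [73.0, 16.0], [82.0, 36.0], [91.0, 35.0], [92.0, 46.0]]
556 ((657.8622436523438, -280.1153564453125), (11.323480606079102, 39.54428482055664), 1.1938493251800537) 0.05354814713836552
```

```bash
python3 -m handwheel '{"hand":[0.5,0.5,0.5,0.5,0.5,0,0,0,0,0,0,0],"translation":[[1,1,-30],[1,1,-60],[1,1,-85],[1,1,-106],[1,1,-106],[1,1,-106],[1,1,-106],[1,1,-106],[1,1,-106],[1,1,-106],[1,1,-106],[1,1,-106]],"turn":[[0,0,0],[0,0,0],[0,0,0],[0,0,0],[0,0,0],[0,0,0],[0,0,0],[0,0,0],[0,0,0],[0,0,0],[0,0,0],[0,0,0]]}' 30
python3 log.py
```

```text
time: 20.55
position: [0.6577, -0.282, 0.0461]
tool_rot: [0.7, 0.714, 0.001, -0.001]
ft_force: [-1.4, 0.4, 3.6]
grip_width: 0.0116
grip_force: 30.0
-0.562 0.876 1.306 0.003 0.961 -0.584 | 0.6577 -0.2820 0.0461 | t 20.6 w 0.0116 F [-1.4  0.4  3.6]
```

```bash
cat > plate.py <<'E'
from go import *
B=np.array([.5315,-.1015]);A=np.radians(-4.03);by=np.array([np.cos(A),np.sin(A),0]);bx=np.cross(by,[0,0,1.]);up=np.array([0,0,1.])
def pose(s0,z0,bdeg,g=.046,lat=.002):
    b=np.radians(bdeg);t=by*np.cos(b)+up*np.sin(b);n=-by*np.sin(b)+up*np.cos(b)
    p=np.r_[B,.055]+by*s0+up*z0+t*.097+n*g+bx*lat
    Z=-n;X=-bx;return p,R.from_matrix(np.c_[X,np.cross(Z,X),Z])
if __name__=='__main__':
    print(bx,by)
    q=robot.get_obs()['q']
    for a in((-.086,.085,20),(-.086,.002,20),(-.0975,.002,20),(-.0975,.002,10),(-.097,0,0)):
        p,Rt=pose(*a); s=IK(p,Rt,[q],0); print(a,p.round(4),Rt.as_quat().round(3),[x.round(2) for x in s]); 
        if s:q=s[0]
    p,Rt=pose(-.086,.085,20);go(p,Rt)
    p,Rt=pose(-.086,.085,0);go(p,Rt)
E
python3 plate.py
```

```text
[-0.07027879 -0.99752739  0.        ] [ 0.99752739 -0.07027879  0.        ]
(-0.086, 0.085, 20) [ 0.5208 -0.1028  0.2164] [0.72  0.671 0.118 0.127] [array([-0.48,  0.34,  1.94,  0.26,  0.55, -0.62])]
(-0.086, 0.002, 20) [ 0.5208 -0.1028  0.1334] [0.72  0.671 0.118 0.127] [array([-0.48,  0.51,  2.02,  0.44,  0.32, -0.81])]
(-0.0975, 0.002, 20) [ 0.5093 -0.1019  0.1334] [0.72  0.671 0.118 0.127] [array([-0.49,  0.5 ,  2.04,  0.48,  0.31, -0.86])]
(-0.0975, 0.002, 10) [ 0.5214 -0.1028  0.1191] [0.729 0.679 0.059 0.064] [array([-0.44,  0.55,  1.9 ,  0.12,  0.53, -0.47])]
(-0.097, 0, 0) [ 0.5314 -0.1035  0.101 ] [ 0.732  0.682 -0.     0.   ] [array([-0.4 ,  0.63,  1.76, -0.  ,  0.76, -0.33])]
shift [-136.9  179.3  170.3] turn [-0.012 -0.348 -0.09 ] deg 20.6
shift [-115.4  177.8  139.9] turn [-0.003  0.001 -0.09 ] deg 5.2
```

```bash
python3 -m handwheel '{"hand":[0,0,0,0,0,0,0,0],"translation":[[0,0,25],[0,0,55],[0,0,85],[0,0,115],[0,0,145],[0,0,175],[0,0,205],[0,0,205]],"turn":[[0,0,0],[0,0,0],[0,0,0],[0,0,0],[0,0,0],[0,0,0],[0,0,0],[0,0,0]]}' | grep -e pos -e ft -e width
python3 -m handwheel '{"hand":[0,0,0,0,0,0,0,0,0,0],"translation":[[-20,26,0],[-40,52,0],[-60,78,0],[-80,104,0],[-100,130,0],[-118,155,0],[-136,179,0],[-136,179,-15],[-136,179,-35],[-136,179,-35]],"turn":[[0,-0.05,-0.015],[-0.003,-0.1,-0.03],[-0.005,-0.15,-0.045],[-0.007,-0.2,-0.06],[-0.009,-0.25,-0.075],[-0.011,-0.3,-0.09],[-0.012,-0.348,-0.09],[-0.012,-0.348,-0.09],[-0.012,-0.348,-0.09],[-0.012,-0.348,-0.09]]}' | grep -e pos -e ft -e width
python3 - <<'E'
from plate import *
from m import *
p,Rt=pose(-.086,.085,20);go(p,Rt)
im,d,i=grab('wrist','w10.png');W=cloud(d,i);np.savez('/tmp/w10',W=W,p=im)
print(i['cx'])
grab('side','s10.png')
a=cv2.imread('pics/w10.png');b=cv2.imread('pics/s10.png')
cv2.imwrite('pics/x10.png',np.vstack([a[:280],cv2.resize(b[80:240,160:416],(512,320))]))
E
```

```text
position: [0.6605, -0.2834, 0.2575]
ft_force: [1.2, -0.5, -0.3]
grip_width: 0.0119
position: [0.518, -0.1008, 0.2114]
ft_force: [-1.3, 0.6, -1.0]
grip_width: 0.0117
shift [ 2.8 -2.   5. ] turn [-0.005 -0.009 -0.   ] deg 0.6
254.19675788791315
```

View pics/x10.png

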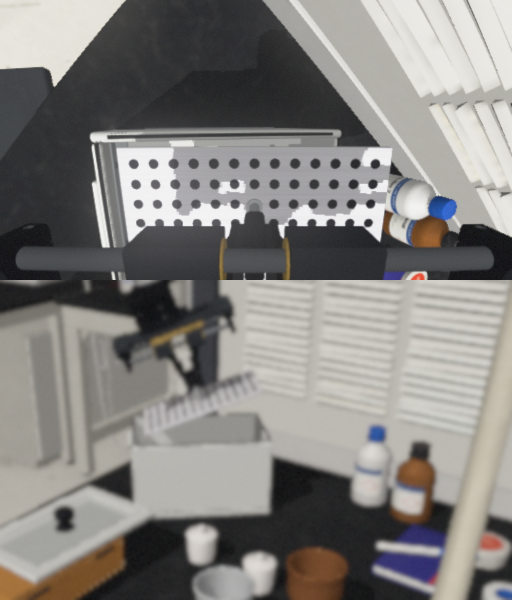

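The wrist view shows the tilted plate's far edge (250,148) parallel to the box's left wall (215,132); the side view shows its robot end low over the lip end (150,410).

```bash
cat > pm.py <<'E'
from plate import *
from m import *
def edges(W,o):
    Rt=R.from_quat(o['tool_rot']);p=np.array(o['position'])
    w=W.reshape(-1,3);l=Rt.inv().apply(np.nan_to_num(w-p,nan=9))
    # tool z = -normal: plate top at tool z ~ +41mm
    m=(abs(l[:,2]-.041)<.006)&(abs(l[:,1])<.12)&(abs(l[:,0])<.075)
    q=l[m];print('n',m.sum(),'topz',np.median(q[:,2]).round(4))
    for a in(-.08,-.04,0,.04,.08):
        k=abs(q[:,1]-a)<.012; print('y%.2f xmax %.4f z %.4f'%(a,np.percentile(q[k,0],99.5),np.median(q[k,2])))
    for a in(.0,.02,.04):
        k=abs(q[:,0]-a)<.008; 
        if k.sum(): print('x%.2f y %.4f %.4f'%(a,*np.percentile(q[k,1],[.3,99.7])))
if __name__=='__main__':
    edges(np.load('/tmp/w10.npz')['W'],robot.get_obs())
E
python3 pm.py
python3 - <<'E'
from plate import *; from m import *
W=np.load('/tmp/w10.npz')['W'];w=W.reshape(-1,3)-np.r_[B,0]
Q=np.c_[w@bx,w@by,w[:,2]]
m=(abs(Q[:,2]-.124)<.004)&(abs(Q[:,1])<.12)&(Q[:,0]<-.05)&(Q[:,0]>-.08);print('rim left bx',np.percentile(Q[m,0],[1,50,99]))
m=(abs(Q[:,2]-.124)<.004)&(abs(Q[:,0])<.07)&(Q[:,1]<-.09)&(Q[:,1]>-.12);print('rim end by',np.percentile(Q[m,1],[1,50,99]))
E
```

```text
n 21366 topz 0.0427
y-0.08 xmax 0.0592 z 0.0422
y-0.04 xmax 0.0591 z 0.0425
y0.00 xmax 0.0591 z 0.0427
y0.04 xmax 0.0592 z 0.0430
y0.08 xmax 0.0590 z 0.0433
x0.00 y -0.0997 0.0931
x0.02 y -0.0993 0.0927
x0.04 y -0.0987 0.0927
rim left bx [-0.06818333 -0.06393712 -0.05167689]
rim end by [-0.10980873 -0.10463447 -0.09120369]
```

```bash
sed -i 's/g=.046,lat=.002/g=.0475,lat=.003/; s/t\*.097/t*.099/' plate.py
python3 - <<'E'
from plate import *
o=robot.get_obs();print(o['position'])
for a in((-.086,.085,20),(-.086,.030,20),(-.086,.003,20),(-.098,.003,20)):
    p,Rt=pose(*a);print(a,p.round(4));go(p,Rt)
E
```

```text
[ 0.52074083 -0.1024392   0.21398987]
(-0.086, 0.085, 20) [ 0.5221 -0.1038  0.2185]
shift [ 1.4 -1.4  4.5] turn [-0.002 -0.004  0.   ] deg 0.2
(-0.086, 0.03, 20) [ 0.5221 -0.1038  0.1635]
shift [  1.4  -1.4 -50.5] turn [-0.002 -0.004  0.   ] deg 0.2
(-0.086, 0.003, 20) [ 0.5221 -0.1038  0.1365]
shift [  1.4  -1.4 -77.5] turn [-0.002 -0.004  0.   ] deg 0.2
(-0.098, 0.003, 20) [ 0.5101 -0.103   0.1365]
shift [-10.6  -0.6 -77.5] turn [-0.002 -0.004  0.   ] deg 0.2
```

```bash
python3 -m handwheel '{"hand":[0,0,0,0,0,0,0,0],"translation":[[1,-1,-10],[1,-1,-22],[1,-1,-34],[1,-1,-46],[1,-1,-58],[1,-1,-66],[1,-1,-72],[1,-1,-72]],"turn":[[0,0,0],[0,0,0],[0,0,0],[0,0,0],[0,0,0],[0,0,0],[0,0,0],[0,0,0]]}' | grep -e pos -e ft -e width
python3 - <<'E'
from pm import *
im,d,i=grab('wrist','w11.png');o=robot.get_obs();edges(cloud(d,i),o)
for a in((-.086,.003,20),(-.098,.003,20)):
    p,Rt=pose(*a);print(a,p.round(4));go(p,Rt)
E
```

```text
position: [0.5224, -0.1039, 0.1421]
ft_force: [-0.6, 0.1, -1.7]
grip_width: 0.0118
n 23768 topz 0.0417
y-0.08 xmax 0.0577 z 0.0416
y-0.04 xmax 0.0576 z 0.0417
y0.00 xmax 0.0576 z 0.0418
y0.04 xmax 0.0713 z 0.0418
y0.08 xmax 0.0688 z 0.0420
x0.00 y -0.1094 0.0962
x0.02 y -0.1087 0.0960
x0.04 y -0.1089 0.0961
(-0.086, 0.003, 20) [ 0.5221 -0.1038  0.1365]
shift [-0.5  0.1 -6.2] turn [-0.001 -0.001  0.001] deg 0.1
(-0.098, 0.003, 20) [ 0.5101 -0.103   0.1365]
shift [-12.4   0.9  -6.2] turn [-0.001 -0.001  0.001] deg 0.1
```

```bash
python3 -m handwheel '{"hand":[0,0,0,0],"translation":[[0,0,-2],[0,0,-4],[0,0,-5],[0,0,-5]],"turn":[[0,0,0],[0,0,0],[0,0,0],[0,0,0]]}' | grep -e pos -e ft -e width
python3 -m handwheel '{"hand":[0,0,0,0,0,0,0],"translation":[[-2,0,0],[-4,0.3,0],[-6,0.4,0],[-8,0.6,0],[-10,0.7,0],[-11,0.8,0],[-11,0.8,0]],"turn":[[0,0,0],[0,0,0],[0,0,0],[0,0,0],[0,0,0],[0,0,0],[0,0,0]]}' | grep -e pos -e ft -e width
python3 - <<'E'
from pm import *
o=robot.get_obs();q=o['q']
for a in((-.097,.003,20),(-.097,.003,15),(-.097,.003,10),(-.097,.003,5),(-.097,.002,0)):
    p,Rt=pose(*a,g=.047);print(a,p.round(4));go(p,Rt)
E
```

```text
position: [0.5224, -0.1038, 0.138]
ft_force: [-0.1, 0.3, -2.6]
grip_width: 0.0118
position: [0.5109, -0.1029, 0.1378]
ft_force: [0.0, 0.4, -2.1]
grip_width: 0.0118
(-0.097, 0.003, 20) [ 0.5113 -0.1031  0.136 ]
shift [ 0.4 -0.2 -1.8] turn [-0.001 -0.002  0.001] deg 0.1
(-0.097, 0.003, 15) [ 0.5178 -0.1035  0.129 ]
shift [ 6.9 -0.7 -8.8] turn [0.005 0.085 0.001] deg 4.9
(-0.097, 0.003, 10) [ 0.5236 -0.104   0.1215]
shift [ 12.7  -1.1 -16.3] turn [0.011 0.172 0.001] deg 9.9
(-0.097, 0.003, 5) [ 0.5288 -0.1043  0.1134]
shift [ 17.9  -1.5 -24.4] turn [0.018 0.26  0.001] deg 14.9
(-0.097, 0.002, 0) [ 0.5333 -0.1046  0.104 ]
shift [ 22.4  -1.8 -33.8] turn [0.024 0.347 0.001] deg 19.9
```

```bash
python3 -m handwheel '{"hand":[0,0,0,0,0,0,0],"translation":[[3,0,-5],[7,-1,-9],[10,-1,-12.5],[12.7,-1,-16],[15,-1,-20],[18,-1.5,-24],[18,-1.5,-24]],"turn":[[0.003,0.042,0],[0.005,0.085,0],[0.008,0.13,0],[0.011,0.172,0],[0.015,0.216,0],[0.018,0.26,0],[0.018,0.26,0]]}' | grep -e pos -e ft -e width
python3 - <<'E'
from pm import *
o=robot.get_obs();q=o['q']
for a in((-.097,.003,5),(-.097,.001,0)):
    p,Rt=pose(*a,g=.047);print(a,p.round(4));go(p,Rt)
grab('wrist','w12.png')
E
```

```text
position: [0.5317, -0.1051, 0.1136]
ft_force: [0.8, -0.8, -2.0]
grip_width: 0.0118
(-0.097, 0.003, 5) [ 0.5288 -0.1043  0.1134]
shift [-2.9  0.8 -0.2] turn [ 0.001  0.002 -0.   ] deg 0.1
(-0.097, 0.001, 0) [ 0.5333 -0.1046  0.103 ]
shift [  1.6   0.5 -10.6] turn [ 0.007  0.089 -0.   ] deg 5.1
```

View pics/w12.png

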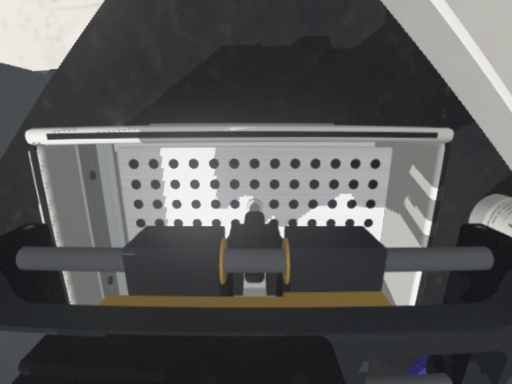

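Run:
```python
from pm import *
im,d,i=grab('wrist','w13.png');W=cloud(d,i);w=W-np.r_[B,0.055]
for row in(165,190,215):
    Q=np.stack([w[row]@bx,w[row]@by,w[row,:,2]],1)*1000
    print([(u,*Q[u].round(0)) for u in list(range(60,136,4))+[200,300,380,386,390,394,400,410,420]])
edges(W,robot.get_obs())
```

```text
[(60, np.float64(-49.0), np.float64(-102.0), np.float64(59.0)), (64, np.float64(-49.0), np.float64(-102.0), np.float64(55.0)), (68, np.float64(-48.0), np.float64(-102.0), np.float64(52.0)), (72, np.float64(-48.0), np.float64(-102.0), np.float64(47.0)), (76, np.float64(-47.0), np.float64(-102.0), np.float64(44.0)), (80, np.float64(-46.0), np.float64(-103.0), np.float64(38.0)), (84, np.float64(-46.0), np.float64(-100.0), np.float64(39.0)), (88, np.float64(-45.0), np.float64(-101.0), np.float64(33.0)), (92, np.float64(-45.0), np.float64(-101.0), np.float64(29.0)), (96, np.float64(-44.0), np.float64(-100.0), np.float64(25.0)), (100, np.float64(-43.0), np.float64(-100.0), np.float64(19.0)), (104, np.float64(-43.0), np.float64(-99.0), np.float64(17.0)), (108, np.float64(-43.0), np.float64(-96.0), np.float64(18.0)), (112, np.float64(-43.0), np.float64(-94.0), np.float64(16.0)), (116, np.float64(-43.0), np.float64(-90.0), np.float64(18.0)), (120, np.float64(-42.0), np.float64(-91.0), np.float64(10.0)), (124, np.float64(-41.0), np.float64(-88.0), np.float64(9.0)), (128, np.float64(-41.0), np.
[... 3699 characters left out ...]
, np.float64(37.0), np.float64(22.0)), (380, np.float64(-4.0), np.float64(97.0), np.float64(26.0)), (386, np.float64(-4.0), np.float64(102.0), np.float64(25.0)), (390, np.float64(-5.0), np.float64(103.0), np.float64(30.0)), (394, np.float64(-7.0), np.float64(102.0), np.float64(35.0)), (400, np.float64(-10.0), np.float64(102.0), np.float64(42.0)), (410, np.float64(-13.0), np.float64(102.0), np.float64(51.0)), (420, np.float64(-16.0), np.float64(102.0), np.float64(60.0))]
n 22472 topz 0.0412
y-0.08 xmax 0.0572 z 0.0413
y-0.04 xmax 0.0571 z 0.0413
y0.00 xmax 0.0571 z 0.0412
y0.04 xmax 0.0573 z 0.0412
y0.08 xmax 0.0575 z 0.0412
x0.00 y -0.0944 0.1016
x0.02 y -0.0940 0.1017
x0.04 y -0.0937 0.1016
```

```bash
python3 -m handwheel '{"hand":[0,0,0,0],"translation":[[-2,0.2,0],[-4,0.3,0],[-5,0.4,0],[-5,0.4,0]],"turn":[[0,0,0],[0,0,0],[0,0,0],[0,0,0]]}' | grep -e pos -e ft -e width
python3 - <<'E'
from pm import *
im,d,i=grab('wrist','w14.png');W=cloud(d,i);w=W-np.r_[B,0.055]
Q=np.stack([w@bx,w@by,w[:,:,2]],2)*1000
for r in(165,190):print([(u,*Q[r,u].round(0).tolist()) for u in list(range(112,132,4))+list(range(374,400,4))])
o=robot.get_obs();print(o['position'])
for a in((-.097,.001,0),):
    p,Rt=pose(*a,g=.0465);go(p,Rt)
E
```

```text
position: [0.5233, -0.1039, 0.114]
ft_force: [0.1, 0.1, -1.3]
grip_width: 0.0117
[(112, -43.0, -101.0, 17.0), (116, -43.0, -98.0, 18.0), (120, -43.0, -95.0, 18.0), (124, -43.0, -92.0, 18.0), (128, -43.0, -90.0, 16.0), (374, -42.0, 81.0, 25.0), (378, -42.0, 83.0, 26.0), (382, -42.0, 87.0, 25.0), (386, -42.0, 90.0, 26.0), (390, -42.0, 93.0, 26.0), (394, -40.0, 102.0, 16.0), (398, -41.0, 102.0, 21.0)]
[(112, -27.0, -101.0, 23.0), (116, -26.0, -99.0, 19.0), (120, -26.0, -97.0, 18.0), (124, -25.0, -95.0, 17.0), (128, -26.0, -92.0, 18.0), (374, -24.0, 83.0, 26.0), (378, -24.0, 85.0, 26.0), (382, -24.0, 89.0, 26.0), (386, -24.0, 92.0, 26.0), (390, -21.0, 102.0, 15.0), (394, -22.0, 102.0, 21.0), (398, -23.0, 102.0, 25.0)]
[ 0.52374342 -0.10398892  0.11398982]
shift [  9.5  -0.6 -11.5] turn [0.006 0.087 0.001] deg 5.0
```

```bash
python3 -m handwheel '{"hand":[0,0,0,0,0,0,0],"translation":[[1,0,-2.5],[2,-0.2,-5],[3,-0.3,-7],[4,-0.3,-9],[5,-0.4,-10.5],[5,-0.4,-10.5],[5,-0.4,-10.5]],"turn":[[0.001,0.017,0],[0.002,0.035,0],[0.004,0.052,0],[0.005,0.07,0],[0.006,0.087,0],[0.006,0.087,0],[0.006,0.087,0]]}' | grep -e pos -e ft -e width
python3 -m handwheel '{"hand":[0,0,0,0],"translation":[[0,0,-1],[0,0,-2],[0,0,-3],[0,0,-3]],"turn":[[0,0,0],[0,0,0],[0,0,0],[0,0,0]]}' | grep -e pos -e ft -e width
python3 log.py
```

```text
position: [0.5297, -0.1044, 0.103]
ft_force: [-0.6, 0.5, -2.2]
grip_width: 0.0118
position: [0.529, -0.1044, 0.101]
ft_force: [-1.3, 0.3, 4.6]
grip_width: 0.0118
-0.402 0.624 1.766 0.000 0.752 -0.331 | 0.5290 -0.1044 0.1010 | t 25.8 w 0.0118 F [-1.3  0.3  4.6]
```

```bash
python3 -m handwheel '{"hand":[0.35,0.35,0.35,0.35,0.35,0.35,0.35,0.35,0.35,0.35,0.35],"translation":[[0,0,0],[0,0,0],[0,0,0],[0,0,0],[0,0,30],[0,0,70],[0,0,110],[0,0,150],[0,0,170],[0,0,170],[0,0,170]],"turn":[[0,0,0],[0,0,0],[0,0,0],[0,0,0],[0,0,0],[0,0,0],[0,0,0],[0,0,0],[0,0,0],[0,0,0],[0,0,0]]}' | grep -e pos -e ft -e width
python3 - <<'E'
from pm import *
im,d,i=grab('wrist','w15.png');W=cloud(d,i);w=W-np.r_[B,0.055];np.savez('/tmp/w15',W=W)
Q=np.stack([w@bx,w@by,w[:,:,2]],2).reshape(-1,3)*1000
m=(abs(Q[:,2]-5)<4)&(abs(Q[:,0])<58)&(abs(Q[:,1])<101)
q=Q[m];A=np.c_[q[:,:2],np.ones(len(q))];s=np.linalg.lstsq(A,q[:,2],rcond=None)[0];print('plane',s,len(q))
for lo_,hi_ in((-50,-30),(-30,-10),(10,30)):
    k=(q[:,0]>lo_)&(q[:,0]<hi_);print('s range',np.percentile(q[k,1],[.5,99.5]))
for lo_,hi_ in((-85,-40),(-40,0),(40,90)):
    k=(q[:,1]>lo_)&(q[:,1]<hi_);print('bx range',np.percentile(q[k,0],[.5,99.5]))
m=(Q[:,2]>40)&(Q[:,2]<60)&(abs(Q[:,0])<30)&(abs(Q[:,1])<20);print('bar',rect(Q[m]/1000),np.median(Q[m,2]))
E
```

```text
position: [0.5298, -0.1046, 0.2715]
ft_force: [0.5, -0.1, -1.3]
grip_width: 0.03
plane [ 1.80457345e-03 -6.15275905e-04  5.02124001e+00] 10634
s range [-91.65156214  93.747228  ]
s range [-91.5492574   93.43003421]
s range [-91.5035539   93.31220216]
bx range [-53.70126008  56.00344596]
bx range [-53.60817804  55.96949003]
bx range [-53.76659442  55.9339242 ]
bar ((1.7169075012207031, -1.1533441543579102), (40.32185745239258, 10.878079414367676), 0.08819572627544403) 53.575311842294795
```

View pics/w15.png

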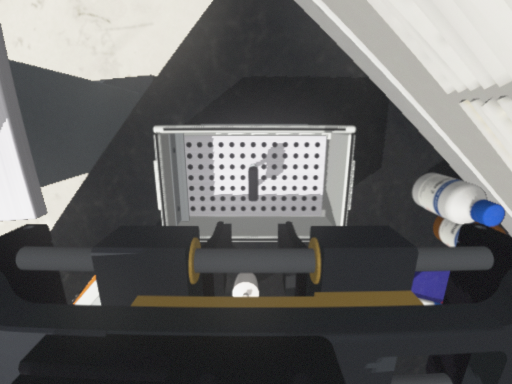

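The plate lies flat (plane fit 5.0 mm above ledge level everywhere, no tilt), its handle at (253,183) and one end about 8 mm under the lip at (180,180).

```bash
python3 -m handwheel '{"hand":[0.7,0.7,0.7,0.7,0.7,0.7,0.7,0.7,0.7,0.7,0.7,0.7],"translation":[[-10,-30,0],[-20,-60,0],[-30,-100,0],[-40,-140,0],[-40,-180,-20],[-40,-205,-50],[-40,-205,-50],[-40,-205,-50],[-40,-205,-50],[-40,-205,-50],[-40,-205,-50],[-40,-205,-50]],"turn":[[0,0,-1.48],[0,0,-1.48],[0,0,-1.48],[0,0,-1.48],[0,0,-1.48],[0,0,-1.48],[0,0,-1.48],[0,0,-1.48],[0,0,-1.48],[0,0,-1.48],[0,0,-1.48],[0,0,-1.48]]}' | grep -e pos -e ft -e width
cat > cr.py <<'E'
from pm import *
for n in('wrist','side'):
    im,d,i=grab(n,n+'16.png');W=cloud(d,i)
    for c in((.502,-.3),(.57,-.386)):
        for a,b in((.0475,.056),(.035,.047)):
            Pn=sel(W,a,b,c,.028)
            if len(Pn)>5: print(n,c,len(Pn),Pn.mean(0).round(4),np.array(rect(Pn)[0]).round(1),np.array(rect(Pn)[1]).round(1))
    Pn=sel(W,.069,.082,(.5,-.476),.07);
    if len(Pn)>5:print('beaker',circ(Pn))
p=np.array([.502,-.3,.12]);X=by;Z=-up;Rt=R.from_matrix(np.c_[X,np.cross(Z,X),Z]);go(p,Rt)
E
python3 cr.py
```

```text
position: [0.488, -0.3084, 0.2174]
ft_force: [-1.3, 0.2, -0.2]
grip_width: 0.0609
wrist (0.502, -0.3) 64 [ 0.5033 -0.2983  0.0536] [ 503.3 -298.4] [10.1  9.3]
wrist (0.502, -0.3) 906 [ 0.5038 -0.2984  0.0436] [ 503.1 -298.3] [42.4 42.2]
wrist (0.57, -0.386) 72 [ 0.5679 -0.3842  0.0535] [ 568.3 -384.6] [10.4  9.5]
wrist (0.57, -0.386) 1032 [ 0.568  -0.384   0.0436] [ 568.  -384.4] [41.6 43. ]
beaker (array([ 0.50101578, -0.47655342]), np.float64(0.03460206272966708))
side (0.502, -0.3) 17 [ 0.5023 -0.3001  0.0503] [ 500.3 -300.1] [30.5 14.8]
side (0.502, -0.3) 103 [ 0.5018 -0.3045  0.0435] [ 503.1 -299.1] [39.9 40.4]
side (0.57, -0.386) 20 [ 0.5672 -0.3873  0.0506] [ 566.7 -388. ] [19.4 10.7]
side (0.57, -0.386) 117 [ 0.5654 -0.3914  0.0435] [ 567.4 -384.7] [40.2 42.4]
beaker (array([ 0.500968  , -0.47801334]), np.float64(0.0343039385145356))
shift [ 13.9   8.5 -97.7] turn [-0.004 -0.004 -0.09 ] deg 5.2
```

```bash
python3 -m handwheel '{"hand":[0.7,0.7,0.7,0.7,0.7,0.7],"translation":[[14,10,-40],[14,10,-80],[14,10,-110],[14,10,-110],[14,10,-110],[14,10,-110]],"turn":[[0,0,-0.09],[0,0,-0.09],[0,0,-0.09],[0,0,-0.09],[0,0,-0.09],[0,0,-0.09]]}' | grep -e pos -e ft -e width
python3 -c "
from pm import *
X=by;Z=-up;Rt=R.from_matrix(np.c_[X,np.cross(Z,X),Z]);go([.5031,-.2985,.034],Rt)"
```

```text
position: [0.5038, -0.3, 0.1109]
ft_force: [-0.2, -0.2, 0.3]
grip_width: 0.0613
shift [ -0.7   1.5 -76.9] turn [ 0.001  0.001 -0.001] deg 0.1
```

```bash
python3 -m handwheel '{"hand":[0.7,0.7,0.7,0.7,0.2,0.2,0.2,0.2,0.2,0.2,0.2,0.2],"translation":[[0,1,-35],[0,1.5,-60],[0,1.5,-76],[0,1.5,-76],[0,1.5,-76],[0,1.5,-76],[0,1.5,-76],[0,1.5,-76],[0,1.5,-40],[0,1.5,0],[0,1.5,40],[0,1.5,90]],"turn":[[0,0,0],[0,0,0],[0,0,0],[0,0,0],[0,0,0],[0,0,0],[0,0,0],[0,0,0],[0,0,0],[0,0,0],[0,0,0],[0,0,0]]}' 15| grep -e pos -e ft -e width
python3 -m handwheel '{"hand":[0.2,0.2,0.2,0.2,0.2,0.2,0.2,0.2,0.2],"translation":[[0,30,0],[-5,60,0],[-10,100,0],[-15,140,0],[-20,180,0],[-20,201,0],[-20,201,-20],[-20,201,-50],[-20,201,-50]],"turn":[[0,0,0],[0,0,0],[0,0,0],[0,0,0],[0,0,0],[0,0,0],[0,0,0],[0,0,0],[0,0,0]]}' | grep -e pos -e ft -e width
python3 log.py
```

```text
position: [0.5029, -0.2976, 0.194]
ft_force: [1.4, -0.2, -0.1]
grip_width: 0.0415
position: [0.4807, -0.0952, 0.1395]
ft_force: [-0.4, 0.6, -1.7]
grip_width: 0.0417
-0.424 0.513 1.858 -0.000 0.777 1.215 | 0.4807 -0.0952 0.1395 | t 30.1 w 0.0417 F [-0.4  0.6 -1.7]
```

```bash
python3 -m handwheel '{"hand":[0.2,0.2,0.2,0.2,0.2],"translation":[[0,-1,-12],[0,-1,-25],[0,-1,-36],[0,-1,-38],[0,-1,-38]],"turn":[[0,0,0],[0,0,0],[0,0,0],[0,0,0],[0,0,0]]}' | grep -e pos -e ft -e width
python3 -m handwheel '{"hand":[0.2,0.2,0.2],"translation":[[0,0,-1],[0,0,-2],[0,0,-2]],"turn":[[0,0,0],[0,0,0],[0,0,0]]}' | grep -e pos -e ft
python3 -m handwheel '{"hand":[0.2,0.2,0.2],"translation":[[0,0,-1],[0,0,-2],[0,0,-2]],"turn":[[0,0,0],[0,0,0],[0,0,0]]}' | grep -e pos -e ft
```

```text
position: [0.4833, -0.0982, 0.1045]
ft_force: [0.2, 0.1, -0.1]
grip_width: 0.0415
position: [0.4837, -0.0982, 0.1027]
ft_force: [-0.6, -1.1, -0.7]
position: [0.4832, -0.0979, 0.1]
ft_force: [0.1, 0.1, -1.4]
```

```bash
python3 -m handwheel '{"hand":[0.2,0.2,0.2],"translation":[[0,0,-1],[0,0,-2],[0,0,-2]],"turn":[[0,0,0],[0,0,0],[0,0,0]]}' | grep -e pos -e ft
python3 -m handwheel '{"hand":[0.2,0.2,0.2],"translation":[[0,0,-1],[0,0,-2],[0,0,-2]],"turn":[[0,0,0],[0,0,0],[0,0,0]]}' | grep -e pos -e ft
python3 -m handwheel '{"hand":[0.2,0.2],"translation":[[0,0,-1],[0,0,-1]],"turn":[[0,0,0],[0,0,0]]}' | grep -e pos -e ft
```

```text
position: [0.4832, -0.0979, 0.0978]
ft_force: [0.3, -0.6, 0.1]
position: [0.4833, -0.098, 0.0962]
ft_force: [-0.5, -0.2, 1.6]
position: [0.4833, -0.0979, 0.0961]
ft_force: [-1.8, 0.7, 11.0]
```

```bash
python3 -m handwheel '{"hand":[0.7,0.7,0.7,0.7,0.7,0.7,0.7,0.7],"translation":[[0,0,1],[0,0,1],[0,0,1],[0,0,20],[0,0,50],[0,0,80],[0,0,110],[0,0,110]],"turn":[[0,0,0],[0,0,0],[0,0,0],[0,0,0],[0,0,0],[0,0,0],[0,0,0],[0,0,0]]}' | grep -e pos -e ft -e width
python3 -m handwheel '{"hand":[0.7,0.7,0.7,0.7,0.7,0.7,0.7,0.7,0.7,0.7,0.7,0.7],"translation":[[85,-286,0],[85,-286,0],[85,-286,0],[85,-286,0],[85,-286,0],[85,-286,0],[85,-286,0],[85,-286,0],[85,-286,-40],[85,-286,-75],[85,-286,-105],[85,-286,-105]],"turn":[[0,0,0],[0,0,0],[0,0,0],[0,0,0],[0,0,0],[0,0,0],[0,0,0],[0,0,0],[0,0,0],[0,0,0],[0,0,0],[0,0,0]]}' | grep -e pos -e ft -e width
python3 cr.py; python3 -c "
from pm import *
X=by;Z=-up;Rt=R.from_matrix(np.c_[X,np.cross(Z,X),Z]);go([.568,-.3846,.034],Rt)"
```

```text
position: [0.4866, -0.0993, 0.2098]
ft_force: [0.5, -0.1, 0.1]
grip_width: 0.0608
position: [0.5637, -0.3798, 0.0916]
ft_force: [-0.5, 1.6, -1.2]
grip_width: 0.0608
wrist (0.57, -0.386) 165 [ 0.5687 -0.3851  0.0534] [ 568.1 -385.2] [9.6 9.6]
wrist (0.57, -0.386) 2155 [ 0.5693 -0.3851  0.0436] [ 568.  -384.9] [42.1 42.3]
side (0.57, -0.386) 20 [ 0.5665 -0.3869  0.0502] [ 566.  -387.4] [14.5 25.9]
side (0.57, -0.386) 111 [ 0.5661 -0.3926  0.0434] [ 567.3 -387.1] [38.4 42.5]
beaker (array([ 0.50087243, -0.47791623]), np.float64(0.03443552776447301))
shift [-65.5  82.9  21.8] turn [-0.003 -0.003 -0.   ] deg 0.2
shift [  0.5  -1.7 -64.2] turn [-0.003 -0.003 -0.   ] deg 0.2
```

```bash
python3 -m handwheel '{"hand":[0.7,0.7,0.7,0.7,0.2,0.2,0.2,0.2,0.2,0.2,0.2,0.2],"translation":[[0,-1,-35],[0,-1,-55],[0,-1,-64],[0,-1,-64],[0,-1,-64],[0,-1,-64],[0,-1,-64],[0,-1,-64],[0,-1,-25],[0,-1,15],[0,-1,55],[0,-1,110]],"turn":[[0,0,0],[0,0,0],[0,0,0],[0,0,0],[0,0,0],[0,0,0],[0,0,0],[0,0,0],[0,0,0],[0,0,0],[0,0,0],[0,0,0]]}' 15| grep -e pos -e ft -e width
python3 -m handwheel '{"hand":[0.2,0.2,0.2,0.2,0.2,0.2,0.2,0.2,0.2,0.2,0.2],"translation":[[0,30,0],[0,70,0],[2,110,0],[5,150,0],[8,190,0],[11,230,0],[11,260,0],[11,281,0],[11,281,-20],[11,281,-55],[11,281,-55]],"turn":[[0,0,0],[0,0,0],[0,0,0],[0,0,0],[0,0,0],[0,0,0],[0,0,0],[0,0,0],[0,0,0],[0,0,0],[0,0,0]]}' | grep -e pos -e ft -e width
python3 log.py
```

```text
position: [0.5679, -0.3846, 0.1983]
ft_force: [-0.1, -0.3, -1.6]
grip_width: 0.0414
position: [0.5757, -0.1019, 0.1375]
ft_force: [-0.9, 1.6, -0.8]
grip_width: 0.0415
-0.366 0.613 1.621 -0.000 0.918 1.273 | 0.5757 -0.1019 0.1375 | t 35.4 w 0.0415 F [-0.9  1.6 -0.8]
```

```bash
python3 -m handwheel '{"hand":[0.2,0.2,0.2,0.2,0.2],"translation":[[2,0,-12],[2,0,-25],[2,0,-36],[2,0,-38],[2,0,-38]],"turn":[[0,0,0],[0,0,0],[0,0,0],[0,0,0],[0,0,0]]}' | grep -e pos -e ft -e width
python3 -m handwheel '{"hand":[0.2,0.2],"translation":[[0,0,-1],[0,0,-2]],"turn":[[0,0,0],[0,0,0]]}' | grep -e pos -e ft
python3 -m handwheel '{"hand":[0.2,0.2],"translation":[[0,0,-1],[0,0,-2]],"turn":[[0,0,0],[0,0,0]]}' | grep -e pos -e ft
python3 -m handwheel '{"hand":[0.2,0.2],"translation":[[0,0,-1],[0,0,-1]],"turn":[[0,0,0],[0,0,0]]}' | grep -e pos -e ft
```

```text
position: [0.5812, -0.1043, 0.1035]
ft_force: [0.1, -0.1, 0.3]
grip_width: 0.0415
position: [0.582, -0.1044, 0.1026]
ft_force: [0.1, 0.2, -1.2]
position: [0.5817, -0.1041, 0.1002]
ft_force: [0.9, -0.5, -0.8]
position: [0.5812, -0.1039, 0.0986]
ft_force: [0.1, -0.7, -0.6]
```

```bash
python3 -m handwheel '{"hand":[0.2,0.2],"translation":[[0,0,-1],[0,0,-1.5]],"turn":[[0,0,0],[0,0,0]]}' | grep -e pos -e ft
python3 -m handwheel '{"hand":[0.2,0.2],"translation":[[0,0,-1],[0,0,-1]],"turn":[[0,0,0],[0,0,0]]}' | grep -e pos -e ft
python3 -m handwheel '{"hand":[0.2,0.2],"translation":[[0,0,-1],[0,0,-1]],"turn":[[0,0,0],[0,0,0]]}' | grep -e pos -e ft
```

```text
position: [0.5814, -0.1039, 0.0978]
ft_force: [-1.2, 1.0, 7.3]
position: [0.5814, -0.104, 0.0977]
ft_force: [-2.7, 0.9, 9.5]
position: [0.5814, -0.104, 0.0977]
ft_force: [-3.6, 1.6, 14.8]
```

```bash
python3 -m handwheel '{"hand":[0.7,0.7,0.7,0.7,0.7,0.7,0.7,0.7,0.7],"translation":[[0,0,3],[0,0,3],[0,0,3],[0,0,20],[0,0,50],[0,0,90],[0,0,130],[0,0,160],[0,0,160]],"turn":[[0,0,0],[0,0,0],[0,0,0],[0,0,0],[0,0,0],[0,0,0],[0,0,0],[0,0,0],[0,0,0]]}' | grep -e pos -e ft -e width
python3 -m handwheel '{"hand":[0.7,0.7,0.7,0.7,0.7,0.7,0.7,0.7,0.7,0.7,0.7,0.7],"translation":[[-60,-40,0],[-120,-80,0],[-180,-120,0],[-220,-150,0],[-240,-180,0],[-256,-201,0],[-256,-201,0],[-256,-201,0],[-256,-201,0],[-256,-201,0],[-256,-201,0],[-256,-201,0]],"turn":[[0,0,0.813],[0,0,0.813],[0,0,0.813],[0,0,0.813],[0,0,0.813],[0,0,0.813],[0,0,0.813],[0,0,0.813],[0,0,0.813],[0,0,0.813],[0,0,0.813],[0,0,0.813]]}' | grep -e pos -e ft -e width
cat > lid.py <<'E'
from pm import *
im,d,i=grab('wrist','w20.png');W=cloud(d,i)
Pn=sel(W,.068,.08,(.31,-.305),.16);r=rect(Pn);print(len(Pn),r,np.median(Pn[:,2]))
k=sel(W,.088,.115,(.31,-.305),.05);
if len(k)>5:print('knob',len(k),rect(k),np.median(k[:,2]))
im,d,i=grab('side','s20.png');W=cloud(d,i)
k=sel(W,.086,.115,(.31,-.305),.03);print('sideknob',len(k),rect(k) if len(k)>3 else 0)
w=W-np.r_[B,0];Q=np.stack([w@bx,w@by,w[:,:,2]],2).reshape(-1,3)
E
python3 lid.py
```

```text
position: [0.5853, -0.1053, 0.262]
ft_force: [0.3, -0.3, -0.1]
grip_width: 0.0609
position: [0.3254, -0.3044, 0.2546]
ft_force: [0.8, -0.4, -0.6]
grip_width: 0.0613
15254 ((323.537841796875, -293.09765625), (188.33193969726562, 136.7552947998047), 42.57612228393555) 0.07275843190825429
knob 460 ((312.8238830566406, -302.869140625), (27.468624114990234, 27.294157028198242), 10.225662231445312) 0.10051970794325135
sideknob 76 ((313.3223571777344, -305.0945739746094), (23.59729766845703, 26.89495086669922), 40.40470886230469)
```

View pics/w20.png

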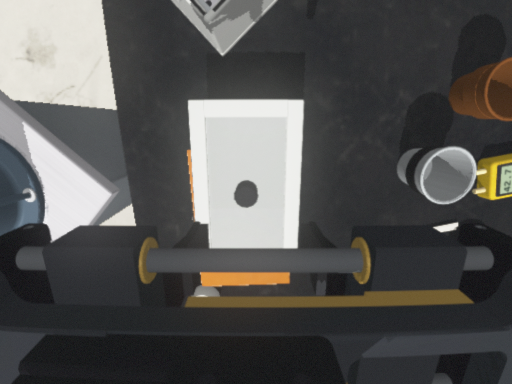

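The lid lies on the case squarely to the tool, knob at (246,193); the empty beaker stands at (443,172).

```bash
python3 -m handwheel '{"hand":[0.6,0.6,0.6,0.6,0.6,0.6],"translation":[[-13,1,-40],[-13,1,-80],[-13,1,-117],[-13,1,-117],[-13,1,-117],[-13,1,-117]],"turn":[[0,0,0],[0,0,0],[0,0,0],[0,0,0],[0,0,0],[0,0,0]]}' | grep -e pos -e ft -e width
python3 -c "
from pm import *
a=np.radians(42.6);X=np.array([np.cos(a),np.sin(a),0]);Z=-up;Rt=R.from_matrix(np.c_[X,np.cross(Z,X),Z]);go([.3126,-.3035,.097],Rt)"
```

```text
position: [0.3134, -0.3043, 0.1393]
ft_force: [-0.3, 0.1, -0.2]
grip_width: 0.0526
shift [ -0.8   0.8 -42.3] turn [ 0.002  0.001 -0.001] deg 0.1
```

```bash
python3 -m handwheel '{"hand":[0.6,0.6,0.6,0,0,0,0,0,0,0,0,0],"translation":[[-1,1,-20],[-1,1,-38],[-1,1,-41],[-1,1,-41],[-1,1,-41],[-1,1,-41],[-1,1,-41],[-1,1,-41],[-1,1,-41],[-1,1,-30],[-1,1,-10],[-1,1,10]],"turn":[[0,0,0],[0,0,0],[0,0,0],[0,0,0],[0,0,0],[0,0,0],[0,0,0],[0,0,0],[0,0,0],[0,0,0],[0,0,0],[0,0,0]]}' 40| grep -e pos -e ft -e width
python3 -m handwheel '{"hand":[0,0,0,0,0],"translation":[[0,0,30],[0,0,60],[0,0,90],[0,0,110],[0,0,110]],"turn":[[0,0,0],[0,0,0],[0,0,0],[0,0,0],[0,0,0]]}' | grep -e pos -e ft -e width
python3 - <<'E'
from pm import *
im,d,i=grab('wrist','w21.png');W=cloud(d,i);o=robot.get_obs();p=o['position']
Pn=sel(W,p[2]-.035,p[2]-.012,p[:2],.16);r=rect(Pn);print(len(Pn),r,np.median(Pn[:,2]),p)
X=by;Z=-up;Rt=R.from_matrix(np.c_[X,np.cross(Z,X),Z]);go([.5315,-.1015,.23],Rt)
E
```

```text
position: [0.3108, -0.3021, 0.1483]
ft_force: [-0.1, -0.7, -1.9]
grip_width: 0.0275
position: [0.3126, -0.3049, 0.262]
ft_force: [-0.1, -0.8, -2.8]
grip_width: 0.0274
37340 ((335.4093933105469, -285.155517578125), (161.4038848876953, 137.00836181640625), 42.73993682861328) 0.23643181095242807 [ 0.31182472 -0.30377516  0.25981733]
shift [219.7 202.3 -29.8] turn [ 0.005  0.001 -0.813] deg 46.6
```

```bash
python3 -m handwheel '{"hand":[0,0,0,0,0,0,0,0,0,0,0],"translation":[[25,23,0],[50,46,0],[75,69,0],[100,92,0],[125,115,0],[150,138,0],[175,161,0],[200,184,0],[219,202,-10],[219,202,-30],[219,202,-30]],"turn":[[0,0,-0.1],[0,0,-0.2],[0,0,-0.3],[0,0,-0.4],[0,0,-0.5],[0,0,-0.6],[0,0,-0.7],[0,0,-0.813],[0,0,-0.813],[0,0,-0.813],[0,0,-0.813]]}' | grep -e pos -e ft -e width
cat > lid2.py <<'E'
from pm import *
for n in('wrist','side'):
    im,d,i=grab(n,n+'22.png');W=cloud(d,i);o=robot.get_obs();p=o['position']
    w=W-np.r_[B,0];Q=np.stack([w@bx,w@by,w[:,:,2]],2).reshape(-1,3)*1000
    zt=p[2]*1000-23.5
    m=(abs(Q[:,2]-zt)<5)&(abs(Q[:,0])<85)&(abs(Q[:,1])<130);q=Q[m];r=rect(q/1000);print(n,len(q),np.median(q[:,2]),'tcp box',(p[:2]-B)@bx[:2]*1000,(p[:2]-B)@by[:2]*1000)
    for a in(-90,-45,0,45,90):
        k=abs(q[:,1]-a)<10
        if k.sum()>20:print(' s%d'%a,'bx',np.percentile(q[k,0],[.5,99.5]).round(1))
    for a in(-50,-30,0,30,50):
        k=abs(q[:,0]-a)<8
        if k.sum()>20:print(' bx%d'%a,'s',np.percentile(q[k,1],[.5,99.5]).round(1))
X=by;Z=-up;Rt=R.from_matrix(np.c_[X,np.cross(Z,X),Z]);go([.5315,-.1015,.1555],Rt)
E
python3 lid2.py
```

```text
position: [0.5274, -0.0983, 0.2227]
ft_force: [-1.1, 0.2, -3.0]
grip_width: 0.0278
wrist 26887 196.5828734352852 tcp box -2.039332383408197 -4.310288740724212
 s-45 bx [-25.1  19.6]
 s0 bx [-70.   63.4]
 s45 bx [-69.7  63.8]
 s90 bx [-69.8  63.3]
 bx-50 s [  2.1 105.2]
 bx-30 s [-51.4 105.5]
 bx0 s [-53.7 105.1]
 bx30 s [-10.6 105.7]
 bx50 s [  2.7 105.1]
side 994 201.15158159934066 tcp box -1.120757993980253 -3.4003975674764266
 s-90 bx [-66.2  67.3]
 s-45 bx [-64.8  65.6]
 s0 bx [ 5.4 67.2]
 s45 bx [-70.1  67.7]
 s90 bx [-70.7  68.1]
 bx-50 s [-110.7  105.4]
 bx-30 s [-112.5  103.6]
 bx0 s [-112.6  101.4]
 bx30 s [-112.6  105.4]
 bx50 s [-111.1  105. ]
shift [  3.3  -1.4 -70.1] turn [-0.003 -0.007 -0.001] deg 0.4
```

```bash
python3 -m handwheel '{"hand":[0,0,0,0,0,0],"translation":[[1,0,-15],[2,-1,-30],[3,-2,-45],[3,-2,-50],[3,-2,-50],[3,-2,-50]],"turn":[[0,0,0],[0,0,0],[0,0,0],[0,0,0],[0,0,0],[0,0,0]]}' | grep -e pos -e ft -e width
python3 lid2.py
```

```text
position: [0.5331, -0.1036, 0.1785]
ft_force: [0.1, -0.6, -1.6]
grip_width: 0.0275
wrist 37285 153.13390894210198 tcp box 1.9172874838810752 2.1883233826439246
 s-45 bx [-21.8  25.6]
 s0 bx [-64.3  67.5]
 s45 bx [-64.4  68.9]
 s90 bx [-64.5  68.8]
 bx-50 s [  8.8 112. ]
 bx-30 s [ -3.6 112.2]
 bx0 s [-47.2 112.1]
 bx30 s [ -4.1 112.2]
 bx50 s [  8.7 112.1]
side 1073 156.0580141957101 tcp box 1.8293474842393247 2.419754440990487
 s-90 bx [-60.5  71. ]
 s-45 bx [-65.8  69.7]
 s0 bx [-59.   70.8]
 s45 bx [-66.   71.5]
 s90 bx [-63.6  70.8]
 bx-50 s [-101.3  111.3]
 bx-30 s [-103.4  112.3]
 bx0 s [-105.1  110.2]
 bx30 s [-105.4  110.5]
 bx50 s [-105.7  110.6]
shift [ -2.3   2.  -23.7] turn [0.001 0.002 0.   ] deg 0.1
```

```bash
python3 -m handwheel '{"hand":[0,0,0,0,0,0,0],"translation":[[-2,2,-3],[-2,2,-6],[-2,2,-10],[-2,2,-14],[-2,2,-18],[-2,2,-20],[-2,2,-20]],"turn":[[0,0,0],[0,0,0],[0,0,0],[0,0,0],[0,0,0],[0,0,0],[0,0,0]]}' | grep -e pos -e ft -e width
python3 -m handwheel '{"hand":[0,0,0],"translation":[[0,0,-1],[0,0,-2],[0,0,-2]],"turn":[[0,0,0],[0,0,0],[0,0,0]]}' | grep -e pos -e ft -e width
python3 -m handwheel '{"hand":[0,0,0],"translation":[[0,0,-1],[0,0,-1.5],[0,0,-1.5]],"turn":[[0,0,0],[0,0,0],[0,0,0]]}' | grep -e pos -e ft -e width
```

```text
position: [0.5309, -0.1008, 0.1574]
ft_force: [0.1, -0.2, -3.1]
grip_width: 0.0281
position: [0.5315, -0.101, 0.1565]
ft_force: [-0.1, -0.6, -1.3]
grip_width: 0.028
position: [0.5315, -0.101, 0.1564]
ft_force: [-2.8, 0.3, 8.9]
grip_width: 0.0279
```

```bash
python3 -m handwheel '{"hand":[0.6,0.6,0.6,0.6,0.6,0.6,0.6,0.6,0.6,0.6,0.6,0.6],"translation":[[0,0,2],[0,0,2],[0,0,2],[0,0,10],[0,0,40],[0,0,75],[0,0,110],[-20,0,140],[-50,0,160],[-60,0,180],[-60,0,180],[-60,0,180]],"turn":[[0,0,0],[0,0,0],[0,0,0],[0,0,0],[0,0,0],[0,0,0],[0,0,0],[0,0,0],[0,0,0],[0,0,0],[0,0,0],[0,0,0]]}' | grep -e pos -e ft -e width
python3 - <<'E'
from pm import *
for n in('wrist','side'):
    im,d,i=grab(n,n+'30.png');W=cloud(d,i)
    w=W-np.r_[B,0];Q=np.stack([w@bx,w@by,w[:,:,2]],2).reshape(-1,3)*1000
    m=(abs(Q[:,2]-131)<6)&(abs(Q[:,0])<80)&(abs(Q[:,1])<125);q=Q[m]
    A=np.c_[q[:,:2],np.ones(len(q))];print(n,len(q),'plane',np.linalg.lstsq(A,q[:,2],rcond=None)[0],rect(q/1000))
    Pn=sel(W,.069,.082,(.5,-.476),.1)
    if len(Pn)>20:print('beaker',circ(Pn))
E
```

```text
position: [0.4717, -0.1012, 0.3362]
ft_force: [-0.6, -0.5, 0.5]
grip_width: 0.0524
wrist 17831 plane [ 1.67020534e-04 -2.59930661e-04  1.31072131e+02] ((-0.25669097900390625, 0.7915878295898438), (136.94154357910156, 219.2891387939453), 0.16311056911945343)
beaker (array([ 0.53019482, -0.47261519]), np.float64(0.04873723580083901))
side 1157 plane [-1.87584761e-02 -7.80894122e-04  1.33335906e+02] ((-0.23709869384765625, 1.8513259887695312), (142.49407958984375, 218.9525909423828), 0.5249569416046143)
beaker (array([ 0.5296578, -0.4778204]), np.float64(0.047644986389727216))
```

View pics/wrist30.png

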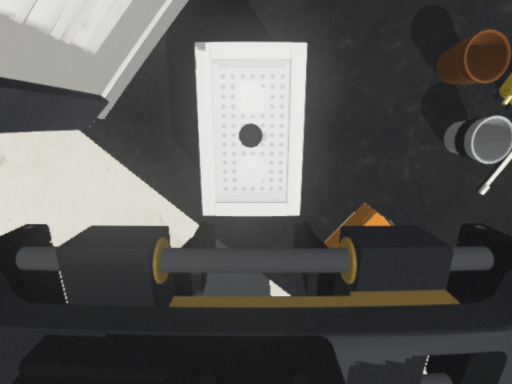

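View pics/side30.png

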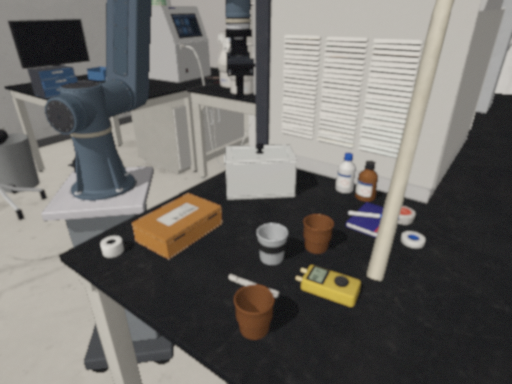

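The lid sits flat on the rim all round (plane at 131 mm, no tilt) with its knob at (250,135). The crucibles show as white discs under the window at (250,95) and (250,178), and the beaker stands upright at (272,243) in the side view.

```bash
python3 -c "
from rig import hand_in
print(hand_in())"
```

```text
the job is handed in; nothing more can be done
None
```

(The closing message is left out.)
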